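# Slide the potted succulents through the gap to the end of the console

## Task

The wooden plant board with its two little potted plants belongs at the left end of the marble console. Push the board along the tabletop, plants and all, through the narrow gap between the wooden keepsake box and the radio, and on until its leading edge sits flush against the marble upstand at the console's left end. Keep it flat on the table without lifting it, don't touch the pots, and leave the mug, the earbud case and the keys where they are.

Things in the scene. Friction and masses are not known exactly. Their poses are not given: they have to be found in the camera images.
- plant_board: Slatted wooden plant board, a solid block 104 mm (its x) by 130 mm (its y, the slats run this way) by 22 mm high, 0.5 to 0.65 kg with both pots on it. It stands loose on the tabletop, origin at the centre of its underside. It starts to the right (-y) of the gap, its +y end facing the gap within about 32 degrees. It slides on the marble at a few newtons.
- cactus_pot: Terracotta pot with a ball cactus, 57 mm across its rim and 42 mm across its foot, 77 mm high over all; stands loose on the board's -y half. Origin at the centre of its underside, z up along the pot. Topples if struck.
- rosette_pot: White pot with a rosette succulent, 57 mm across its rim and 42 mm across its foot, about 72 mm high over all; stands loose on the board's +y half. Origin at the centre of its underside, z up along the pot. Topples if struck.
- radio: Dark low table radio, 85 mm deep (its x) by 160 mm wide (its y) by 67 mm high over its buttons, upright edges rounded to 12 mm. Heavy, never moves. Origin at the centre of its underside; its front (-x) faces the robot and is the far wall of the gap. The way through the gap runs along its +y.
- keepsake_box: Brown hardwood box with shut lid, 80 mm deep (its x) by 110 mm wide (its y) by 60 mm high, upright edges rounded to 6 mm. Heavy, never moves. Origin at the centre of its underside; it stands nearer the robot, parallel to the radio, and its back (+x) face is the near wall of the gap. The gap is 111 to 114 mm wide, 7 to 10 mm more than the board's width.
- upstand: Marble upstand, a fixed ledge along the console's left (+y) end, 1050 mm long (its x) by 18 mm thick (its y) by 40 mm high. Origin at the centre of its underside; its inner face, where the board must end, lies 9 mm to -y of the origin.
- mug: Blue mug, 76 mm across, 85 mm high, loose; origin at the centre of its underside, handle at its +y. To be left alone.
- earbud_case: White rounded earbud case, 46 by 60 by 22 mm, loose; origin at the centre of its underside. To be left alone.
- keys: Key ring with black fob and two brass keys, about 110 mm by 60 mm, 12 mm high, loose; origin at the middle of the ring, on the table. To be left alone.
Not all that is in view belongs to the job. What is shaped like the rosette_pot but blue is not meant.

How it is judged (in metres and radians):
On the way:
1. the board is in the gap, between the keepsake box and the radio (x of plant_board in the frame of radio between -0.107 and -0.088 m and y of plant_board in the frame of radio between -0.03 and 0.03 m and angle between the y axis of plant_board and the y axis of radio, either way round below 0.12 rad), for 0.05 s.
At the end, for the whole second after the job is handed in: The board has come through the gap and lies at rest, flat on the table, its leading (+y) end against the upstand: no more than 6 mm off it and square to it within 0.06 rad. Both pots stand upright on the board (centre within 55 mm of the board's centre) (y of plant_board in the frame of upstand above -0.08 m and angle between the y axis of plant_board and the y axis of upstand, either way round below 0.06 rad and world x of plant_board between 0.4 and 0.76 m and height (world z) of plant_board below 0.004 m and angle between plant_board's own z axis and vertical below 0.03 rad and linear speed of each of plant_board, cactus_pot, rosette_pot below 0.01 m/s and z of cactus_pot in the frame of plant_board between 0.018 and 0.028 m and angle between each of cactus_pot, rosette_pot's own z axis and vertical below 0.15 rad and horizontal distance between each of cactus_pot, rosette_pot and plant_board below 0.055 m and z of rosette_pot in the frame of plant_board between 0.018 and 0.028 m); the robot touches nothing.
It fails at once if the board is lifted or tipped (height (world z) of plant_board above 0.006 m or angle between plant_board's own z axis and vertical above 0.1 rad).
It fails at once if the robot touches a pot (contact force between any of the arm, the fingers and cactus_pot above 0.5 N or contact force between any of the arm, the fingers and rosette_pot above 0.5 N).
It fails at once if a pot is lifted, tipped over or off the board ((angle between cactus_pot's own z axis and vertical above 0.35 rad or z of cactus_pot in the frame of plant_board above 0.032 m or z of cactus_pot in the frame of plant_board below 0.012 m) or (angle between rosette_pot's own z axis and vertical above 0.35 rad or z of rosette_pot in the frame of plant_board above 0.032 m or z of rosette_pot in the frame of plant_board below 0.012 m)).
It fails at once if the mug, earbud case or keys are disturbed (distance of any of mug, earbud_case, keys from where it was at the start of the episode above 0.015 m).
It also fails if it takes over 72 s, if anything falls off the work surface, if the arm or the gripper's body presses on something with over 40 N, if the wrist force passes 120 N, or if a joint passes its speed limit or range.

## Robot

A 6-joint arm with a two-finger parallel gripper is mounted at the origin on the work surface. World frame = base frame: x ahead of the robot, y to its left, z up, the work surface at z = 0. Lengths are in mm, angles in rad, forces in N, time in s.
With the tool pointing down it reaches from about 350 to 975 mm from the base axis. Payload 7.1 kg.
Tool frame: the origin (TCP) lies at the very end of the fingers, on their centre line; the grasp point (between the pads) lies 19 mm behind it; z points along the fingers, y is the direction in which the jaws open and shut (so a half turn about z gives the same grasp; the last joint's range is limited). The gripper opens to 88 mm and grips with 3 to 60 N. Pads are 20 mm wide; open, the fingers measure 115 mm over their backs; the gripper's body (75 mm by 178 mm) begins 61 mm behind the grasp point.
Start: joints at [1.237, 0.423, 1.63, -0, 1.089, -0.019], TCP at [193.484, 594.28, 222.675] pointing down, gripper open.
Joint ranges: [-3, 3], [-0.9, 2.11], [0.09, 2.58], [-1.31, 4.45], [0.11, 2.69], [-2.54, 2.54]. Speed limits (rad/s): [2.39, 2.39, 3.01, 3.14, 3.14, 3.14].

## Interface

Orientations are given as a rotation vector (axis times angle).
In Python, from workcell import monitor, vision, order, find_in, regions_of, place_of gives the robot as it stands. The module is installed in compiled form; this text tells all that it offers.
- The arm moves only by the tool carry_out, never from a script. Its argument "targets" is a list of rows, each a list of 3 entries, a list of its own where there are three numbers: the turn, a rotation vector about the world's x, y, z in degrees, then the shift along the world's x, y, z in mm, then the finger opening in mm, from 0 to 87.8. In form: [[[rx, ry, rz], [x, y, z], hand], ...]. A call has 1 to 10 rows; each row is the pose to reach, as a shift and turn from the pose commanded when the call began; what a row does not reach only later rows make up. A row lasts 1/12 s, in which the tool goes at most 41.7 mm and 7.16 degrees, less where a joint would pass 70% of its speed; a pose out of reach is approached as far as the arm can. A call with a gripper value outside its range is refused whole. The fingers move at their own pace and stop on an object; the grip force is fixed at half the most. Time passes only in rows, so rows that repeat a pose let the fingers close. It gives the time, the measured TCP pose, the force and the opening at its end, in the units of the state.
- monitor.get_obs(): the state, without advancing time (a new reading comes with each control period).
- vision.get_image(name): name is "scene" or "top"; returns the picture (384x512x3 uint8, red, green, blue); there is no depth.
- vision.camera_model(name): a dict with "K" (3x3 intrinsics, pixels), "rvec" (rotation vector, rad) and "tvec" (3), from world to camera coordinates, as OpenCV has them. Camera axes: x right, y down, z forward; pixel columns grow to the right and rows downward; lengths in mm; the calibration is good to about 2 mm. A picture is of the moment at which its call begins. camera_model takes no time and is no camera call.
- order.close_job(): hands the job in, once; it reports no verdict.
Trained networks look in the newest picture that a camera, given by its name, has taken for a name from the list of things; names that differ only in an ending like _2 or _b are one class to them, and where a whole thing is asked for, a point or a joint stands for the part that bears it (a point fixed in the world has none). Each returns a list of dicts, best first, with "confidence" (0 to 1); they miss things now and then, are a little off and sometimes report something else, mostly with a low value. They report only what shows in the picture. A call takes as long as a camera call. They do not tell look-alikes from the thing itself.
- find_in(query, camera): "point" ([x, y, z] in mm, in the coordinates of the camera as it stood for that picture, good to about 4 mm: the middle of the surface that is visible of it).
- regions_of(query, camera): "mask" (384x512 bool, what is visible of it).
- place_of(query, camera): "point" ([x, y, z] in mm, in the coordinates of the camera as it stood for that picture, good to about 4 mm: a listed point, or the origin of a listed thing).
The state is a dict: "t": time; "qpos": joint angles; "qvel": joint speeds; "joint_torque": joint torques, N m; "ee_pos": TCP position; "orientation": TCP orientation; "ft_force": force on the tool from outside, world axes, zero at the start; "moment": the same for the moment, N m; "width": finger opening in mm.
Only numpy, scipy, OpenCV 4.12 (cv2) and the standard library are available. Lean on these libraries where they do the work, as an engineer would, in place of code of your own. Each camera call takes 0.05 s, during which the arm holds its last target.

## Working session

There is one attempt and no reset: what is moved stays moved. The work goes in short steps, Python scripts to look and compute and a tool call to move; the robot and the scene stay as the last step left them, time stands still between calls to the robot, and variables do not carry over. Pictures are saved under pics/ and viewed, and the job is handed in when it is done.

Besides the shell and the picture viewer there is one more tool, called by a JSON object that holds its "name" and its "arguments", one argument or row to a line. carry_out: Moves the arm, as the interface text tells. Its arguments: {"type":"object","properties":{"targets":{"type":"array","items":{"type":"array"}}},"required":["targets"]}

```bash
mkdir -p pics; cat > h.py <<'E'
import numpy as np, cv2
from workcell import monitor, vision, order, find_in, regions_of, place_of
def cam(n):
    c=vision.camera_model(n); R=cv2.Rodrigues(np.array(c["rvec"],float))[0]
    return np.array(c["K"],float),R,np.array(c["tvec"],float).ravel()
def w(n,p):
    K,R,t=cam(n); return R.T@(np.array(p,float)-t)
def px2w(n,uv,z):
    K,R,t=cam(n); d=R.T@np.linalg.inv(K)@np.array([uv[0],uv[1],1.]); o=-R.T@t
    return o+d*(z-o[2])/d[2]
def w2px(n,p):
    K,R,t=cam(n); q=K@(R@np.array(p,float)+t); return q[:2]/q[2]
def save(n,f):
    im=vision.get_image(n); cv2.imwrite("pics/"+f,cv2.cvtColor(im,cv2.COLOR_RGB2BGR)); return im
E
python3 - <<'E'
from h import *
save("scene","s0.png");save("top","t0.png")
o=monitor.get_obs();print(o["t"],o["ee_pos"],o["orientation"],o["width"])
for n in ["scene","top"]:
  K,R,t=cam(n);print(n,K[0],-R.T@t)
  for q in ["plant_board","cactus_pot","rosette_pot","radio","keepsake_box","upstand","mug","earbud_case","keys"]:
    print(n,q,[(w(n,d["point"]).round(),round(d["confidence"],2)) for d in place_of(q,n)[:3]])
print(monitor.get_obs()["t"])
E
```

```text
0.1 [193.33314703 593.80806089 221.98251575] [-4.92392209e-01 -3.10253251e+00  2.16140206e-03] 87.67371158231968
scene [387.18205262   0.         255.65997774] [896.0181336  383.15174532 953.92701746]
scene plant_board [(array([ 503., -297.,   -5.]), 0.83), (array([ 769., -194.,   -2.]), 0.58)]
scene cactus_pot [(array([ 512., -326.,   18.]), 0.82)]
scene rosette_pot [(array([ 510., -260.,   20.]), 0.67), (array([682.,  24.,  -1.]), 0.66), (array([ 505., -297.,   -5.]), 0.22)]
scene radio [(array([681.,  25.,   0.]), 0.85), (array([765., 245.,  -4.]), 0.6), (array([ 513., -326.,   17.]), 0.26)]
scene keepsake_box [(array([483.,  58.,   6.]), 0.85)]
scene upstand [(array([299., 369.,  -2.]), 0.76)]
scene mug [(array([334., 212.,  -5.]), 0.74)]
scene earbud_case [(array([ 767., -192.,    0.]), 0.92)]
scene keys [(array([766., 241.,  -4.]), 0.64)]
top [456.94087399   0.         257.84129491] [ 267.75065285   14.64982916 1215.76535513]
top plant_board [(array([ 507., -298.,   -3.]), 0.89)]
top cactus_pot [(array([ 512., -332.,   18.]), 0.58)]
top rosette_pot [(array([ 388., -200.,   -1.]), 0.92), (array([ 501., -264.,   23.]), 0.68)]
top radio [(array([679.,  27.,  -0.]), 0.76), (array([331., 206.,  -2.]), 0.37)]
top keepsake_box [(array([486.,  53.,   0.]), 0.98)]
top upstand [(array([301., 368.,   2.]), 0.79)]
top mug [(array([335., 206.,  -5.]), 0.56)]
top earbud_case [(array([ 768., -194.,    2.]), 0.54)]
top keys [(array([763., 237.,  -1.]), 0.7), (array([482.,  50.,  -0.]), 0.6)]
1.0
```

View pics/s0.png

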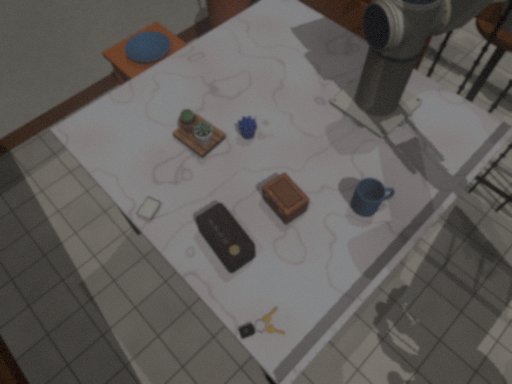

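View pics/t0.png

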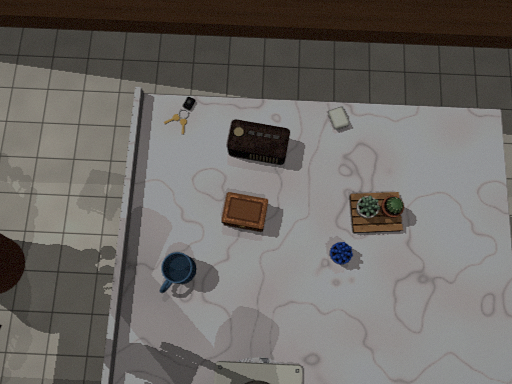

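The top view shows the board at about px (376,213), with the rosette towards the gap and the cactus at the trailing end. The blue decoy is at (341,253), the box at (245,211) and the radio at (259,142). Next I'll refine the poses by fitting silhouettes.

```bash
cat > fit.py <<'E'
from h import *
from scipy.optimize import minimize
def boxpts(x,y,a,dx,dy,z,r=6):
    P=[]
    for sx,sy,a0 in [(1,1,0),(-1,1,90),(-1,-1,180),(1,-1,270)]:
        for k in np.radians([0,30,60,90]):
            P.append([sx*(dx/2-r)+r*np.cos(np.radians(a0)+k),sy*(dy/2-r)+r*np.sin(np.radians(a0)+k)])
    P=np.array(P);c,s=np.cos(a),np.sin(a)
    Q=np.c_[x+c*P[:,0]-s*P[:,1],y+s*P[:,0]+c*P[:,1]]
    return np.vstack([np.c_[Q,np.full(len(Q),zz)] for zz in z])
def hull(n,P):
    K,R,t=cam(n);q=(K@(R@P.T+t[:,None])).T;q=q[:,:2]/q[:,2:]
    return cv2.convexHull(q.astype(np.float32))[:,0]
S=8
def rast(h):
    m=np.zeros((384,512),np.uint8)
    mm=np.zeros((384*1,512*1),np.uint8)
    return h
def fit(n,mask,x0,dims,zs,r):
    ys,xs=np.where(mask);a,b,c,d=ys.min()-8,ys.max()+9,xs.min()-8,xs.max()+9
    T=mask[a:b,c:d].astype(float)
    def cost(p):
        h=hull(n,boxpts(p[0],p[1],p[2]/100,*dims,zs,r))-[c,a]
        M=np.zeros(((b-a)*S,(d-c)*S),np.uint8)
        cv2.fillConvexPoly(M,np.round(((h+.5)*S-.5)*16).astype(np.int32),1,shift=4)
        A=cv2.resize(M.astype(np.float32),(d-c,b-a),interpolation=cv2.INTER_AREA)
        return np.abs(A-T).sum()
    best=None
    for da in (-15,0,15):
        x=np.array([x0[0],x0[1],x0[2]*100+da])
        for _ in range(2):
            s=np.vstack([x]+[x+d for d in np.diag([8,8,8])])
            q=minimize(cost,x,method="Nelder-Mead",options=dict(initial_simplex=s,maxiter=200));x=q.x
        if best is None or q.fun<best.fun: best=q
    return best.x*[1,1,.01],best.fun,mask.sum()
def mask_of(q,n,near):
    rs=regions_of(q,n);u=w2px(n,near);bb=None
    for r in rs:
        ys,xs=np.where(r["mask"])
        if len(ys) and np.hypot(xs.mean()-u[0],ys.mean()-u[1])<25: return r["mask"]
    return None
def board_mask(n,near):
    m=mask_of("plant_board",n,near)
    if m is None: return None
    c=np.vstack([k[:,0] for k in cv2.findContours(cv2.morphologyEx(m.astype(np.uint8),cv2.MORPH_OPEN,np.ones((3,3))),cv2.RETR_EXTERNAL,cv2.CHAIN_APPROX_NONE)[0]])
    M=np.zeros(m.shape,np.uint8);cv2.fillConvexPoly(M,cv2.convexHull(c.astype(np.int32)),1);return M.astype(bool)
E
python3 - <<'E'
from fit import *
for n in ["top","scene"]:
    save(n,n+"_1.png")
    for q,x0,d,z,r in [("radio",(680,26,.08),(85,160),(0,60),12),("keepsake_box",(485,55,.08),(80,110),(0,60),6)]:
        m=mask_of(q,n,(x0[0],x0[1],30)); print(n,q,fit(n,m,x0,d,z,r) if m is not None else None)
    m=board_mask(n,(505,-297,10)); 
    if m is not None:
        x0=(505,-297,0.05); print(n,"board",fit(n,m,x0,(104,130),(0,22),1))
        im=cv2.imread("pics/"+n+"_1.png"); im[m]=im[m]//2+np.array([0,0,120],np.uint8); cv2.imwrite("pics/m_"+n+".png",cv2.resize(im[60:260,130:450] if n=="top" else im[60:260,100:420],None,fx=2.4,fy=2.4))
    m=regions_of("upstand",n)
    for r in m[:1]: np.save("up_"+n+".npy",r["mask"]);print(r["confidence"],r["mask"].sum())
E
```

```text
top radio (array([ 6.78622540e+02,  2.62223823e+01, -1.37952095e-01]), np.float64(61.734375), np.int64(2188))
top keepsake_box (array([ 4.83908908e+02,  5.24854870e+01, -1.38515627e-01]), np.float64(36.828125), np.int64(1457))
top board (array([ 5.02709701e+02, -2.96522931e+02,  9.21657709e-02]), np.float64(109.5), np.int64(2117))
0.97 3249
scene radio (array([ 6.79469362e+02,  2.56276307e+01, -1.51942958e-01]), np.float64(81.390625), np.int64(2311))
scene keepsake_box (array([ 4.86388233e+02,  5.28917342e+01, -1.17633354e-01]), np.float64(72.671875), np.int64(1483))
scene board (array([ 5.04919362e+02, -2.95481682e+02,  8.09200385e-02]), np.float64(83.0), np.int64(1282))
0.66 2974
```

```bash
python3 - <<'E'
import cv2
im=cv2.imread("pics/top_1.png");cv2.imwrite("pics/z.png",cv2.resize(im[80:300,100:420],None,fx=2.5,fy=2.5,interpolation=cv2.INTER_CUBIC)*1)
E
```

```text
(no output)
```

View pics/m_top.png

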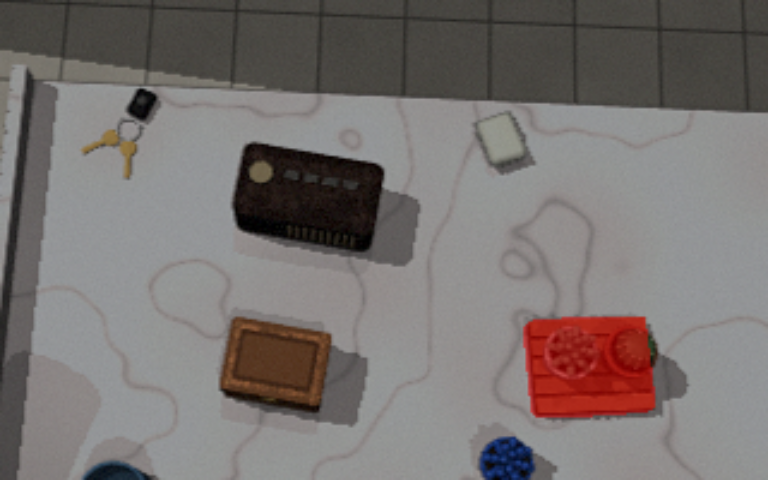

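View pics/z.png

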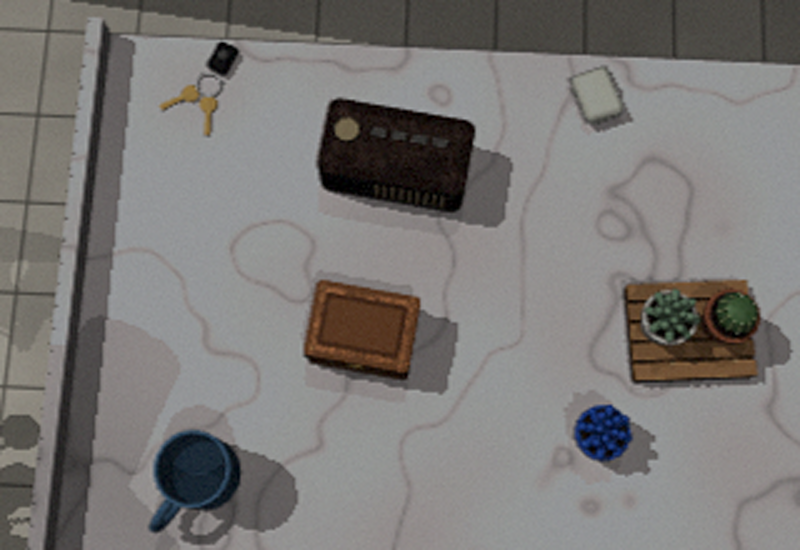

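```bash
python3 - <<'E'
from h import *
m=np.load("up_top.npy")
R=[];L=[]
for v in range(110,370,3):
    xs=np.where(m[v])[0]
    if len(xs)>4: R.append(px2w("top",(xs.max()+.5,v),0)[:2]);L.append(px2w("top",(xs.min()-.5,v),40)[:2])
for P in(R,L):
    P=np.array(P)
    for _ in range(3):
        c=np.polyfit(P[:,0],P[:,1],1);e=P[:,1]-np.polyval(c,P[:,0]);P=P[abs(e)<max(2*e.std(),1)]
    print(len(P),c,e.std(),"y at x=600",np.polyval(c,600),"x range",P[:,0].min(),P[:,0].max())
E
python3 - <<'E'
import cv2
im=cv2.imread("pics/top_1.png");cv2.imwrite("pics/z2.png",cv2.resize(im[90:220,100:200],None,fx=4.5,fy=4.5,interpolation=cv2.INTER_CUBIC))
E
```

```text
80 [1.33999849e-03 3.58917034e+02] 0.8434354398231296 y at x=600 359.72103275231893 x range 78.17940734383393 769.8358889180868
76 [5.14975893e-04 3.76085458e+02] 0.7906262369821565 y at x=600 376.3944430821814 x range 83.23418364619965 734.3400401094273
```

View pics/z2.png

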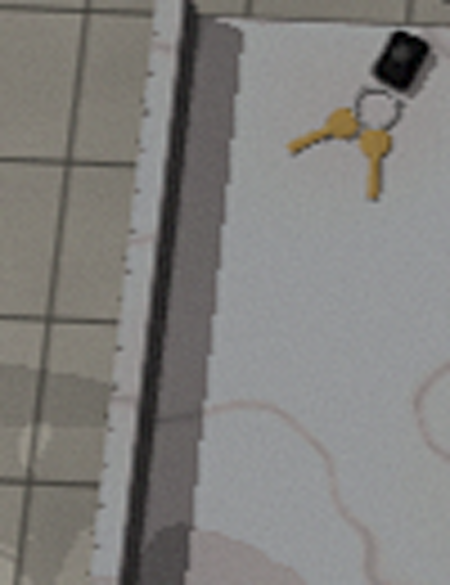

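```bash
cat > plan.py <<'E'
from h import *
from scipy.spatial.transform import Rotation as Ro
TILT=17.;OFF=65+9.6
# measured sag-free tool orientation for board yaw a (rad)
def toolR(a,tilt=TILT):
    u=np.array([np.cos(a),np.sin(a),0])
    base=Ro.from_matrix(np.column_stack([[-np.sin(a)*-1,-np.cos(a),0],[np.cos(a),np.sin(a),0],[0,0,-1]]))
    # tool y=u, tool z=down, tool x = y x z
    y=u;z=np.array([0,0,-1.]);x=np.cross(y,z)
    return Ro.from_rotvec(u*np.radians(tilt))*Ro.from_matrix(np.column_stack([x,y,z]))
def tcp(b,back=0,z=12):
    x,y,a=b; return np.array([x+np.sin(a)*(OFF+back),y-np.cos(a)*(OFF+back),z])
def rel(obs,P,R):
    R0=Ro.from_rotvec(obs["orientation"]); return np.degrees((R*R0.inv()).as_rotvec()).round(1).tolist(),(P-obs["ee_pos"]).round(1).tolist()
E
python3 - <<'E'
from plan import *
o=monitor.get_obs();b=(504,-296.5,.088)
print(rel(o,np.array([480,100,230]),toolR(.088)));print(rel(o,tcp(b,35,150),toolR(.088)))
print(tcp(b,35,150))
E
```

```text
Traceback (most recent call last):
  File "plan.py", line 7, in toolR
    base=Ro.from_matrix(np.column_stack([[-np.sin(a)*-1,-np.cos(a),0],[np.cos(a),np.sin(a),0],[0,0,-1]]))
  File "scipy/spatial/transform/_rotation.pyx", line 1143, in scipy.spatial.transform._rotation.Rotation.from_matrix
ValueError: Non-positive determinant (left-handed or null coordinate frame) in rotation matrix 0: [[ 0.08788647  0.9961305   0.        ]
 [-0.9961305   0.08788647  0.        ]
 [ 0.          0.         -1.        ]].
```

```bash
sed -i '/base=/d' plan.py
python3 - <<'E'
from plan import *
o=monitor.get_obs();b=(504,-296.5,.088)
print(rel(o,np.array([480,100,230]),toolR(.088)));print(rel(o,tcp(b,35,150),toolR(.088)))
print(tcp(b,35,150))
E
```

```text
([14.1, 11.2, -66.4], [286.5, -494.3, 7.3])
([14.1, 11.2, -66.4], [320.1, -1000.0, -72.7])
[ 513.6323566  -405.67590259  150.        ]
```

{"name": "carry_out", "arguments": {
  "targets": [
    [[1.4,1.1,-6.6],[25,-35,2],62],
    [[2.8,2.2,-13.2],[50,-70,4],62],
    [[4.2,3.3,-19.8],[75,-105,5],62],
    [[5.6,4.4,-26.4],[100,-140,6],62],
    [[7,5.5,-33],[125,-178,7],62],
    [[8.4,6.6,-39.6],[150,-215,8],62],
    [[9.8,7.7,-46.2],[175,-253,8],62],
    [[11.2,8.8,-52.8],[195,-288,8],62],
    [[12.6,9.9,-59.4],[215,-323,8],62],
    [[14.1,11.2,-66.4],[232,-360,8],62]
  ]
}}

```text
t: 2.33
ee_pos: [421.4, 243.8, 231.2]
orientation: [-1.968, -2.142, -0.297]
ft_force: [0.9, 1.3, 0.3]
width: 62.0
```

```bash
python3 - <<'E'
from plan import *
o=monitor.get_obs();b=(504,-296.5,.088)
print(o["ee_pos"],o["qpos"],o["width"]);print(rel(o,tcp(b,35,150),toolR(.088)))
E
```

```text
[421.37968533 243.79379236 231.24957379] [0.31705688 0.17851396 1.99664344 0.36481393 0.92713723 0.01770474] 61.96332950729712
([-0.1, 0.1, 0.2], [92.3, -649.5, -81.2])
```

{"name": "carry_out", "arguments": {
  "targets": [
    [[0,0,0],[6,-36,0],62],
    [[0,0,0],[12,-72,0],62],
    [[0,0,0],[18,-110,0],62],
    [[0,0,0],[24,-150,0],62],
    [[0,0,0],[30,-190,0],62],
    [[0,0,0],[36,-230,0],62],
    [[0,0,0],[42,-270,0],62],
    [[0,0,0],[48,-310,0],62],
    [[0,0,0],[54,-350,0],62],
    [[0,0,0],[60,-390,0],62]
  ]
}}

```text
t: 3.17
ee_pos: [480.0, -146.8, 230.9]
orientation: [-1.963, -2.147, -0.294]
ft_force: [0.9, 0.5, -0.9]
width: 62.1
```

{"name": "carry_out", "arguments": {
  "targets": [
    [[0,0,0],[6,-40,0],62],
    [[0,0,0],[10,-80,0],62],
    [[0,0,0],[14,-120,0],62],
    [[0,0,0],[18,-160,0],62],
    [[0,0,0],[22,-200,0],62],
    [[0,0,0],[26,-230,0],62],
    [[0,0,0],[28,-250,0],62],
    [[0,0,0],[28,-250,-30],62],
    [[0,0,0],[28,-250,-60],62],
    [[0,0,0],[28,-250,-80],62]
  ]
}}

```text
t: 4.0
ee_pos: [507.2, -394.7, 148.2]
orientation: [-1.962, -2.145, -0.293]
ft_force: [-0.5, 0.6, 0.8]
width: 62.3
```

```bash
python3 - <<'E'
from fit import *
from plan import *
save("top","t2.png")
m=board_mask("top",(504,-297,10));print(fit("top",m,(504,-297,.08),(104,130),(0,22),1) if m is not None else 0)
o=monitor.get_obs();b=(504,-296.5,.088)
print(o["t"],o["ee_pos"],o["qpos"]);print(rel(o,tcp(b,25,12),toolR(.088)))
im=cv2.imread("pics/t2.png");cv2.imwrite("pics/z3.png",cv2.resize(im[150:300,300:460],None,fx=4.5,fy=4.,interpolation=cv2.INTER_CUBIC))
E
```

```text
(array([ 5.04578823e+02, -2.95055534e+02,  1.03966716e-01]), np.float64(458.171875), np.int64(1574))
4.1 [ 506.07303017 -393.02315645  146.88983304] [-0.77119749  0.6399262   1.48626798  0.20177717  1.25578526 -0.94622835]
([-0.3, -0.3, -0.1], [6.7, -2.7, -134.9])
```

View pics/z3.png

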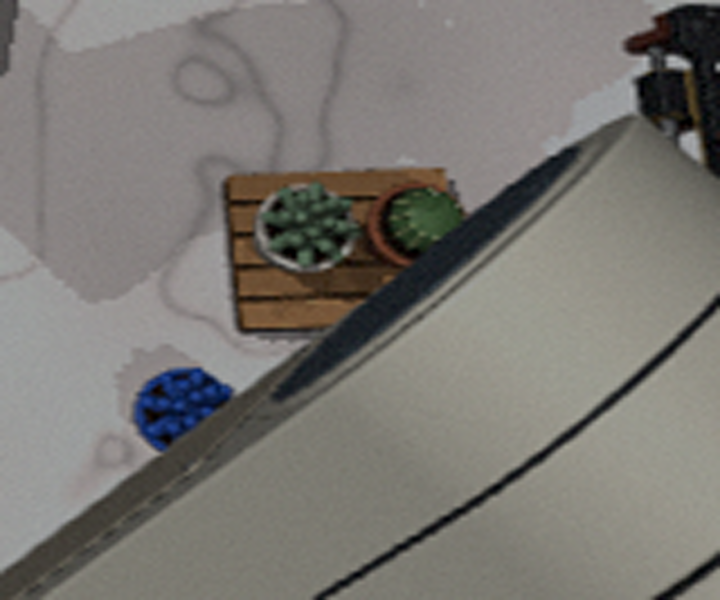

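{"name": "carry_out", "arguments": {
  "targets": [
    [[0,0,0],[7,-5,-30],62],
    [[0,0,0],[7,-5,-60],62],
    [[0,0,0],[7,-5,-85],62],
    [[0,0,0],[7,-5,-105],62],
    [[0,0,0],[7,-5,-120],62],
    [[0,0,0],[7,-5,-124],62],
    [[0,0,0],[7,-5,-124],62]
  ]
}}

```text
t: 4.68
ee_pos: [515.1, -399.5, 26.6]
orientation: [-1.962, -2.147, -0.294]
ft_force: [0.2, -0.9, 0.4]
width: 62.2
```

```bash
python3 - <<'E'
from fit import *
from plan import *
im=save("scene","s3.png")
m=board_mask("scene",(504,-297,10));print(fit("scene",m,(504,-297,.08),(104,130),(0,22),1) if m is not None else 0)
o=monitor.get_obs();b=(504,-296.5,.088)
print(o["t"],o["ee_pos"],o["ft_force"]);print(rel(o,tcp(b,0,12),toolR(.088)))
im=cv2.imread("pics/s3.png");cv2.imwrite("pics/z4.png",cv2.resize(im[60:210,110:270],None,fx=4.5,fy=4.,interpolation=cv2.INTER_CUBIC))
E
```

```text
(array([ 5.05020458e+02, -2.94367710e+02,  7.33435353e-02]), np.float64(66.75), np.int64(1333))
4.7833 [ 515.89073678 -400.29590748   28.18534533] [ 0.30948168 -0.14745812  0.73124012]
([0.1, 0.1, -0.1], [-5.3, 29.5, -16.2])
```

View pics/z4.png

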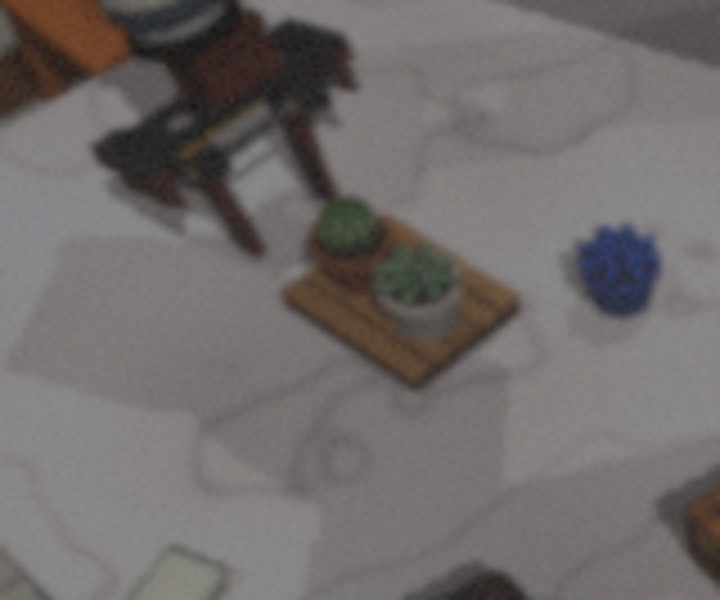

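```bash
cat > path.py <<'E'
from plan import *
G0=np.array([564.1,-78.4]);D=np.array([.1376,.9905])
def herm(b,e,L):
    t=np.linspace(0,1,401)[:,None]
    h=lambda a:np.array([-np.sin(a),np.cos(a)])
    p0,p1=np.array(b[:2]),np.array(e[:2])
    P=(2*t**3-3*t**2+1)*p0+(t**3-2*t**2+t)*L*h(b[2])+(-2*t**3+3*t**2)*p1+(t**3-t**2)*L*h(e[2])
    dP=np.gradient(P,axis=0);a=np.arctan2(-dP[:,0],dP[:,1]);s=np.r_[0,np.cumsum(np.hypot(*np.diff(P,axis=0).T))]
    return P,a,s
def sample(b,e,L,ds,n):
    P,a,s=herm(b,e,L);q=np.arange(1,n+1)*ds;q=q[q<=s[-1]]
    return [(np.interp(x,s,P[:,0]),np.interp(x,s,P[:,1]),np.interp(x,s,a)) for x in q],s[-1]
E
python3 - <<'E'
from path import *
b=(504,-296,.08);e=(*(G0-10*D),-.138)
for L in (120,160,200,250):
    P,a,s=herm(b,e,L);k=np.gradient(a,s);print(L,s[-1],"yaw min",a.min(),"Rmin",1/abs(k[5:-5]).max())
E
```

```text
120 216.49698769025474 yaw min -0.3344215714901161 Rmin 43.04352823415704
160 216.87568725072776 yaw min -0.35952799609070074 Rmin 72.9716731849287
200 217.32696621567328 yaw min -0.38848165912446164 Rmin 112.84844566116531
250 218.00527958596928 yaw min -0.43161076479295124 Rmin 164.96505629071302
```

```bash
cat >> path.py <<'E'
def rows(P0,a0,blist,z=12,back=0):
    R0=toolR(a0);out=[]
    for b in blist:
        r=np.degrees((toolR(b[2])*R0.inv()).as_rotvec());p=tcp(b,back,z)-P0
        out.append([r.round(1).tolist(),p.round(1).tolist(),62])
    print(str(out))
E
python3 - <<'E'
from path import *
b=(504,-296,.08)
rows(np.array([515.5,-399.9,27.4]),.088,[b],back=4)
print(tcp(b,4))
E
```

```text
[[[0.0, -0.0, -0.5], [-5.2, 25.6, -15.4], 62]]
[ 510.28129495 -374.34861412   12.        ]
```

{"name": "carry_out", "arguments": {
  "targets": [
    [[0,0,-0.2],[-3,2,-8],62],
    [[0,0,-0.5],[-5,6,-15.4],62],
    [[0,0,-0.5],[-5,12,-15.4],62],
    [[0,0,-0.5],[-5,18,-15.4],62],
    [[0,0,-0.5],[-5,22,-15.4],62],
    [[0,0,-0.5],[-5,25,-15.4],62],
    [[0,0,-0.5],[-5,25,-15.4],62]
  ]
}}

```text
t: 5.37
ee_pos: [510.2, -373.8, 11.5]
orientation: [-1.971, -2.14, -0.295]
ft_force: [-0.6, 0.5, -0.3]
width: 61.7
```

```bash
python3 - <<'E'
from path import *
o=monitor.get_obs();print(o["ee_pos"],o["ft_force"],rel(o,tcp((504,-296,.08),4),toolR(.08)))
b=(504,-296,.08);e=(*(G0-10*D),-.138)
S,L=sample(b,e,230,3.5,20)
rows(np.array([510.5,-374.9,12]),.08,[(*b[:2],.08)]+S[:19])
E
```

```text
[ 510.23299027 -373.75119047   11.54763299] [-0.62062167  0.54757395 -0.2675917 ] ([0.0, 0.0, -0.1], [0.0, -0.6, 0.5])
[[[0.0, 0.0, 0.0], [-0.5, 4.5, 0.0], 62], [[-0.0, 0.0, -1.3], [-2.5, 7.9, 0.0], 62], [[0.0, -0.0, -2.7], [-4.4, 11.3, 0.0], 62], [[-0.0, 0.0, -4.0], [-6.2, 14.8, 0.0], 62], [[-0.0, 0.0, -5.3], [-7.9, 18.3, 0.0], 62], [[-0.0, -0.0, -6.7], [-9.6, 21.8, 0.0], 62], [[-0.0, 0.0, -8.0], [-11.1, 25.4, 0.0], 62], [[-0.0, 0.0, -9.2], [-12.5, 29.0, 0.0], 62], [[0.0, 0.0, -10.5], [-13.8, 32.7, 0.0], 62], [[-0.0, -0.0, -11.7], [-15.0, 36.3, 0.0], 62], [[-0.0, 0.0, -12.9], [-16.1, 40.0, 0.0], 62], [[-0.0, 0.0, -14.1], [-17.1, 43.7, 0.0], 62], [[-0.0, -0.0, -15.3], [-17.9, 47.4, 0.0], 62], [[-0.0, -0.0, -16.4], [-18.7, 51.1, 0.0], 62], [[-0.0, -0.0, -17.4], [-19.2, 54.8, 0.0], 62], [[-0.0, 0.0, -18.4], [-19.7, 58.5, 0.0], 62], [[-0.0, -0.0, -19.4], [-20.1, 62.2, 0.0], 62], [[-0.0, 0.0, -20.3], [-20.3, 65.9, 0.0], 62], [[-0.0, -0.0, -21.2], [-20.4, 69.6, 0.0], 62], [[-0.0, 0.0, -22.0], [-20.4, 73.3, 0.0], 62]]
```

{"name": "carry_out", "arguments": {
  "targets": [
    [[0,0,0],[-0.2,1.5,0],62],
    [[0,0,0],[-0.3,3,0],62],
    [[0,0,0],[-0.5,4.5,0],62],
    [[0,0,0],[-0.6,6,0],62],
    [[0,0,-1],[-1.6,8.5,0],62],
    [[0,0,-2],[-2.9,10.5,0],62],
    [[0,0,-3.3],[-4.9,13.5,0],62],
    [[0,0,-4.7],[-6.8,17,0],62],
    [[0,0,-6.2],[-8.8,20.5,0],62],
    [[0,0,-7.7],[-10.6,24.2,0],62]
  ]
}}

```text
t: 6.2
ee_pos: [499.2, -350.1, 11.4]
orientation: [-2.123, -2.007, -0.317]
ft_force: [-0.8, -4.0, 1.0]
width: 62.0
```

```bash
cat > look.py <<'E'
from fit import *
from path import *
import sys
def look(g,tag,views=("scene",)):
    for n in views:
        im=save(n,f"{n}_{tag}.png");m=board_mask(n,(g[0],g[1],10))
        print(n,fit(n,m,g,(104,130),(0,22),1) if m is not None else None)
    o=monitor.get_obs();print(o["t"],o["ee_pos"].round(1),o["ft_force"].round(1))
    # board pose implied by tool
    R=Ro.from_rotvec(o["orientation"]).as_matrix();a=np.arctan2(R[1,1],R[0,1]);print("tool yaw",round(a,4),"implied",(o["ee_pos"][:2]+OFF*np.array([-np.sin(a),np.cos(a)])).round(1))
    im=cv2.imread(f"pics/{views[0]}_{tag}.png");u=w2px(views[0],(g[0],g[1],20)).astype(int);r0=max(0,u[1]-70);c0=max(0,u[0]-90)
    cv2.imwrite(f"pics/v_{tag}.png",cv2.resize(im[r0:u[1]+70,c0:u[0]+90],None,fx=4,fy=4,interpolation=cv2.INTER_CUBIC))
E
python3 - <<'E'
from look import *
look((504,-276,-.03),"a",("scene","top"))
E
```

```text
scene (array([ 5.05523884e+02, -2.74833345e+02, -6.17381610e-02]), np.float64(67.1875), np.int64(1305))
top (array([ 5.06087388e+02, -2.27863672e+02, -6.18588213e-02]), np.float64(604.8125), np.int64(1249))
6.4 [ 498.9 -349.6   11.2] [-0.2 -1.   0.5]
tool yaw -0.053 implied [ 502.9 -275.1]
```

View pics/v_a.png

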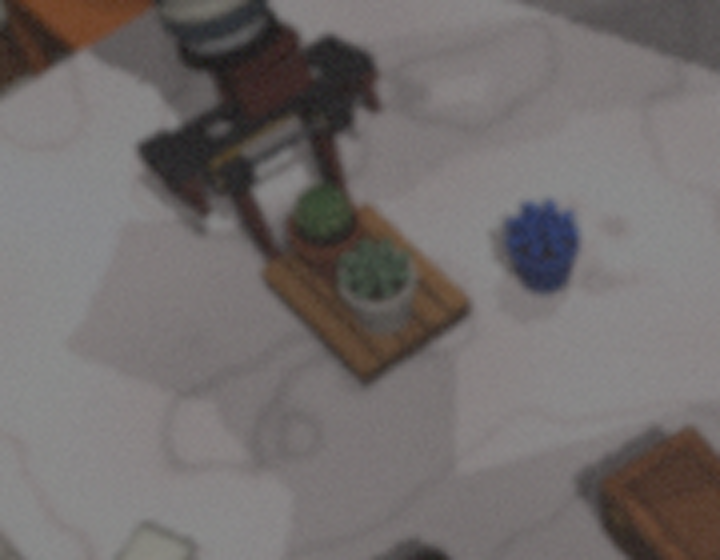

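```bash
sed -i 's/564.1,-78.4/565.1,-78.5/' path.py; cat >> path.py <<'E'
def rows2(P0,a0,blist,lat,z=12):
    # lat: board centre minus tool line, along board x
    R0=toolR(a0);out=[]
    for b in blist:
        r=np.degrees((toolR(b[2])*R0.inv()).as_rotvec())
        p=tcp(b,0,z)-P0-lat*np.array([np.cos(b[2]),np.sin(b[2]),0])
        out.append([r.round(1).tolist(),p.round(1).tolist(),62])
    for i in range(0,len(out),10): print(str(out[i:i+10]))
E
python3 - <<'E'
from path import *
b=(505.5,-275,-.055);e=(*(G0-10*D),-.138)
for L in(180,220):
  P,a,s=herm(b,e,L);k=np.gradient(a,s);print(L,s[-1],a.min(),1/abs(k[5:-5]).max())
S,L=sample(b,e,200,3.7,60)
rows2(np.array([499.3,-349.8,12]),-.053,S[:20],2.5)
print(S[9],S[19])
E
```

```text
180 196.22784619737942 -0.3930297320315096 130.50970853706832
220 196.53768971182555 -0.4243743953015115 189.56827741048917
[[[0.0, 0.0, -1.4], [-1.9, 4.3, 0.0], 62], [[0.0, 0.0, -2.8], [-3.2, 8.2, 0.0], 62], [[0.0, 0.0, -4.0], [-4.5, 12.1, 0.0], 62], [[0.0, 0.0, -5.3], [-5.6, 16.1, 0.0], 62], [[0.0, 0.0, -6.5], [-6.5, 20.0, 0.0], 62], [[0.0, 0.0, -7.6], [-7.4, 24.0, 0.0], 62], [[0.0, 0.0, -8.7], [-8.1, 27.9, 0.0], 62], [[0.0, 0.0, -9.8], [-8.6, 31.9, 0.0], 62], [[0.0, 0.0, -10.8], [-9.0, 35.8, 0.0], 62], [[0.0, 0.0, -11.8], [-9.3, 39.8, 0.0], 62]]
[[[0.0, -0.0, -12.7], [-9.5, 43.7, 0.0], 62], [[0.0, -0.0, -13.6], [-9.5, 47.6, 0.0], 62], [[0.0, 0.0, -14.4], [-9.5, 51.5, 0.0], 62], [[0.0, -0.0, -15.2], [-9.3, 55.3, 0.0], 62], [[0.0, 0.0, -15.9], [-9.0, 59.2, 0.0], 62], [[0.0, 0.0, -16.5], [-8.5, 63.0, 0.0], 62], [[0.0, 0.0, -17.1], [-8.0, 66.8, 0.0], 62], [[0.0, 0.0, -17.7], [-7.4, 70.5, 0.0], 62], [[0.0, -0.0, -18.2], [-6.6, 74.2, 0.0], 62], [[0.0, 0.0, -18.6], [-5.8, 77.9, 0.0], 62]]
(np.float64(511.4922879555471), np.float64(-238.55414020535815), np.float64(-0.2590780639712867)) (np.float64(523.3489517997541), np.float64(-203.52870748620882), np.float64(-0.37831300951913843))
```

{"name": "carry_out", "arguments": {
  "targets": [
    [[0,0,-1.2],[-1.5,3,0],62],
    [[0,0,-2.5],[-3,7,0],62],
    [[0,0,-4],[-4.5,12,0],62],
    [[0,0,-5.3],[-5.6,16,0],62],
    [[0,0,-6.5],[-6.5,20,0],62],
    [[0,0,-7.6],[-7.4,24,0],62],
    [[0,0,-8.7],[-8.1,28,0],62],
    [[0,0,-9.8],[-8.6,32,0],62],
    [[0,0,-10.8],[-9,36,0],62],
    [[0,0,-11.8],[-9.3,39.8,0],62]
  ]
}}

```text
t: 7.23
ee_pos: [490.0, -310.0, 11.2]
orientation: [-2.332, -1.792, -0.349]
ft_force: [0.0, -3.0, -0.4]
width: 61.8
```

{"name": "carry_out", "arguments": {
  "targets": [
    [[0,0,-0.9],[-0.2,3.9,0],62],
    [[0,0,-1.8],[-0.2,7.8,0],62],
    [[0,0,-2.6],[-0.2,11.7,0],62],
    [[0,0,-3.4],[0,15.5,0],62],
    [[0,0,-4.1],[0.3,19.4,0],62],
    [[0,0,-4.7],[0.8,23.2,0],62],
    [[0,0,-5.3],[1.3,27,0],62],
    [[0,0,-5.9],[1.9,30.7,0],62],
    [[0,0,-6.4],[2.7,34.4,0],62],
    [[0,0,-6.8],[3.5,38,0],62]
  ]
}}

```text
t: 8.07
ee_pos: [493.7, -272.2, 11.3]
orientation: [-2.444, -1.658, -0.365]
ft_force: [-1.0, -2.9, -0.8]
width: 62.2
```

```bash
python3 - <<'E'
from look import *
look((523,-203,-.37),"b")
E
```

```text
scene (array([ 5.23332800e+02, -2.02620426e+02, -3.76910452e-01]), np.float64(50.90625), np.int64(1424))
8.1667 [ 493.7 -271.6   11.3] [-0.  -0.5 -0.6]
tool yaw -0.3777 implied [ 521.2 -202.3]
```

View pics/v_b.png

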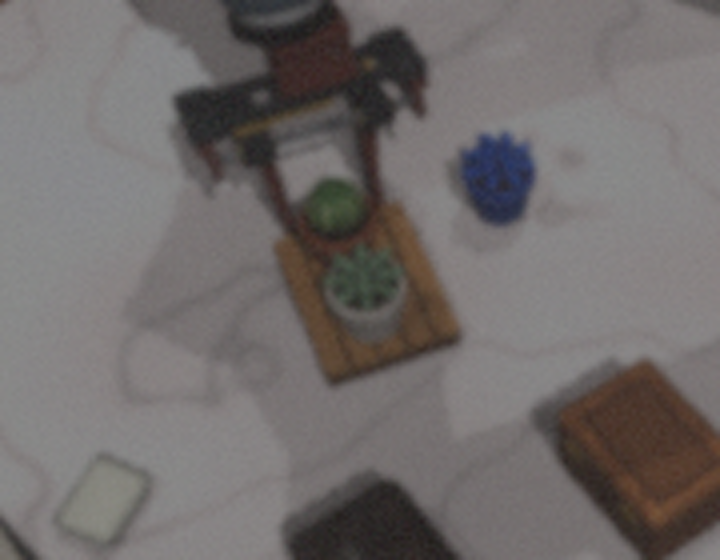

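```bash
python3 - <<'E'
from path import *
b=(505.5,-275,-.055);e=(*(G0-10*D),-.138)
S,L=sample(b,e,200,3.7,60)
P0=tcp(S[19])-2.5*np.array([np.cos(S[19][2]),np.sin(S[19][2]),0]);print(P0,len(S))
rows2(P0,S[19][2],S[20:30],2.5)
P0=tcp(S[29])-2.5*np.array([np.cos(S[29][2]),np.sin(S[29][2]),0])
rows2(P0,S[29][2],S[30:40],2.5);print(S[39])
E
```

```text
[ 493.47197344 -271.93028761   12.        ] 53
[[[-0.0, -0.0, -0.4], [0.9, 3.6, 0.0], 62], [[-0.0, -0.0, -0.7], [1.9, 7.2, 0.0], 62], [[-0.0, -0.0, -1.0], [3.0, 10.8, 0.0], 62], [[-0.0, -0.0, -1.3], [4.1, 14.4, 0.0], 62], [[-0.0, -0.0, -1.4], [5.4, 17.9, 0.0], 62], [[-0.0, 0.0, -1.6], [6.7, 21.3, 0.0], 62], [[-0.0, -0.0, -1.7], [8.0, 24.8, 0.0], 62], [[-0.0, -0.0, -1.7], [9.5, 28.2, 0.0], 62], [[-0.0, -0.0, -1.7], [10.9, 31.6, 0.0], 62], [[-0.0, -0.0, -1.6], [12.5, 34.9, 0.0], 62]]
[[[0.0, 0.0, 0.1], [1.6, 3.3, 0.0], 62], [[0.0, 0.0, 0.3], [3.2, 6.6, 0.0], 62], [[0.0, 0.0, 0.5], [4.9, 9.9, 0.0], 62], [[0.0, -0.0, 0.8], [6.7, 13.2, 0.0], 62], [[0.0, 0.0, 1.1], [8.5, 16.5, 0.0], 62], [[0.0, 0.0, 1.5], [10.3, 19.7, 0.0], 62], [[0.0, 0.0, 1.9], [12.2, 22.9, 0.0], 62], [[0.0, 0.0, 2.3], [14.1, 26.1, 0.0], 62], [[0.0, 0.0, 2.9], [16.0, 29.3, 0.0], 62], [[0.0, 0.0, 3.4], [18.0, 32.5, 0.0], 62]]
(np.float64(551.6034704979588), np.float64(-135.14545075521767), np.float64(-0.3464318412592098))
```

{"name": "carry_out", "arguments": {
  "targets": [
    [[0,0,-0.4],[0.9,3.3,0],62],
    [[0,0,-0.7],[1.9,7,0],62],
    [[0,0,-1],[3,10.8,0],62],
    [[0,0,-1.3],[4.1,14.4,0],62],
    [[0,0,-1.4],[5.4,17.9,0],62],
    [[0,0,-1.6],[6.7,21.3,0],62],
    [[0,0,-1.7],[8,24.8,0],62],
    [[0,0,-1.7],[9.5,28.2,0],62],
    [[0,0,-1.7],[10.9,31.6,0],62],
    [[0,0,-1.6],[12.5,34.9,0],62]
  ]
}}

```text
t: 9.0
ee_pos: [506.3, -237.3, 11.3]
orientation: [-2.469, -1.627, -0.369]
ft_force: [-1.1, -3.2, 0.4]
width: 62.3
```

{"name": "carry_out", "arguments": {
  "targets": [
    [[0,0,0.1],[1.6,3.3,0],62],
    [[0,0,0.3],[3.2,6.6,0],62],
    [[0,0,0.5],[4.9,9.9,0],62],
    [[0,0,0.8],[6.7,13.2,0],62],
    [[0,0,1.1],[8.5,16.5,0],62],
    [[0,0,1.5],[10.3,19.7,0],62],
    [[0,0,1.9],[12.2,22.9,0],62],
    [[0,0,2.3],[14.1,26.1,0],62],
    [[0,0,2.9],[16,29.3,0],62],
    [[0,0,3.4],[18,32.5,0],62]
  ]
}}

```text
t: 9.83
ee_pos: [524.3, -204.8, 11.3]
orientation: [-2.413, -1.697, -0.361]
ft_force: [-1.0, -3.5, -0.4]
width: 62.1
```

```bash
python3 - <<'E'
from look import *
look((551,-135,-.35),"c",("scene","top"))
e=(*(G0-10*D),-.138);print(e)
for b in [(551.6,-135.1,-.346)]:
  for L in (40,60,90):
    P,a,s=herm(b,e,L);k=np.gradient(a,s);print(L,s[-1],a.min(),1/abs(k[5:-5]).max())
E
```

```text
scene (array([ 5.52070410e+02, -1.34687103e+02, -3.38630078e-01]), np.float64(56.875), np.int64(1542))
top (array([ 5.52512486e+02, -1.32274938e+02, -3.35143827e-01]), np.float64(757.40625), np.int64(1072))
10.0333 [ 524.1 -204.5   11.2] [-0.2 -0.5  0.9]
tool yaw -0.346 implied [ 549.4 -134.4]
(np.float64(563.724), np.float64(-88.405), -0.138)
40 48.30810272877238 -0.34568611606426586 99.79490056575031
60 48.36741122275197 -0.3459620192058492 141.83520369890368
90 48.48764340667182 -0.3653928651267102 40.39512362103706
```

View pics/v_c.png

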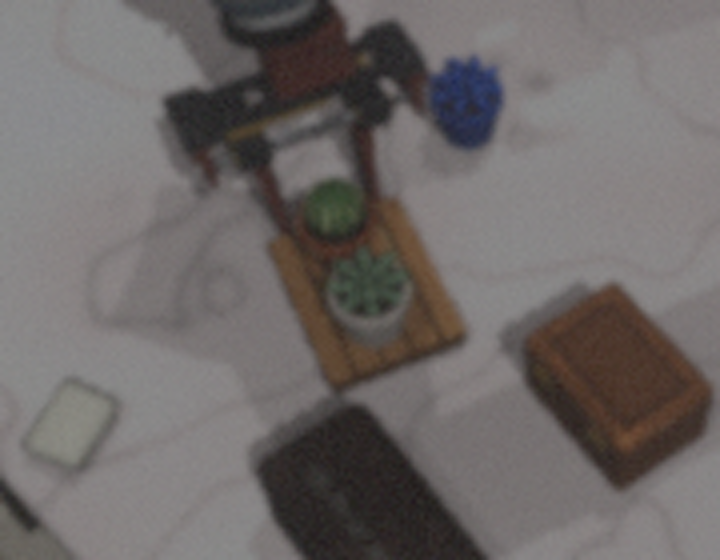

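View pics/top_c.png

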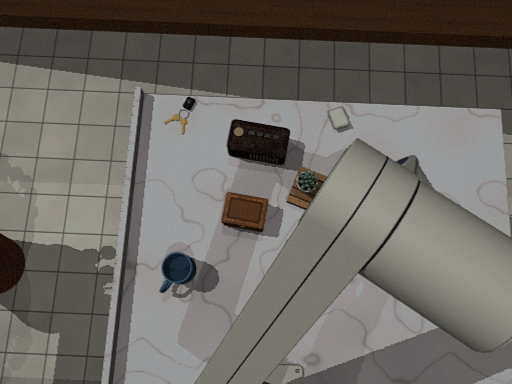

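```bash
python3 - <<'E'
from path import *
b=(552,-134.7,-.342);N=np.array([.9905,-.1376])
for s0 in(-20,-10):
 for L in (35,45):
  e=(*(G0+s0*D),-.138)
  P,a,s=herm(b,e,L);k=np.gradient(a,s)
  c=P+65*np.c_[-np.sin(a),np.cos(a)]+52*np.c_[np.cos(a),np.sin(a)]
  print(s0,L,s[-1],1/abs(k[5:-5]).max(),a.max(),[(round(c[i]@D,1),round(c[i]@N,1)) for i in range(0,401,80)])
e=(*(G0-20*D),-.138);S,_=sample(b,e,40,3,60);S.append(e)
rows2(np.array([524.2,-204.6,12]),-.346,S[:10],2.6);print(len(S))
q=S[9];P0=tcp(q)-2.6*np.array([np.cos(q[2]),np.sin(q[2]),0])
rows2(P0,q[2],S[10:],2.6)
E
```

```text
-20 35 37.89494149545365 73.19162951529353 -0.13861622191251227 [(np.float64(-4.3), np.float64(629.4)), (np.float64(3.4), np.float64(630.3)), (np.float64(12.5), np.float64(630.5)), (np.float64(22.5), np.float64(629.7)), (np.float64(33.3), np.float64(627.3)), (np.float64(45.0), np.float64(622.6))]
-20 45 37.926040407437384 103.67838629946839 -0.13836773590019666 [(np.float64(-4.4), np.float64(629.4)), (np.float64(3.4), np.float64(631.4)), (np.float64(12.0), np.float64(631.6)), (np.float64(22.1), np.float64(629.8)), (np.float64(33.2), np.float64(626.4)), (np.float64(45.0), np.float64(622.6))]
-10 35 47.806984090512685 77.88349086280299 -0.13861498461840568 [(np.float64(-4.3), np.float64(629.4)), (np.float64(6.9), np.float64(628.2)), (np.float64(18.8), np.float64(627.9)), (np.float64(31.1), np.float64(627.5)), (np.float64(43.2), np.float64(626.3)), (np.float64(55.0), np.float64(622.6))]
-10 45 47.83181903309692 156.36127679646503 -0.13836718465656106 [(np.float64(-4.3), np.float64(629.4)), (np.float64(7.1), np.float64(629.1)), (np.float64(18.9), np.float64(628.5)), (np.float64(30.8), np.float64(627.5)), (np.float64(42.9), np.float64(625.6)), (np.float64(55.0), np.float64(622.6))]
[[[0.0, 0.0, 0.1], [1.2, 3.4, 0.0], 62], [[-0.0, 0.0, 0.2], [2.3, 6.1, 0.0], 62], [[0.0, 0.0, 0.5], [3.7, 8.8, 0.0], 62], [[0.0, 0.0, 1.0], [5.2, 11.5, 0.0], 62], [[0.0, 0.0, 1.6], [7.0, 14.0, 0.0], 62], [[0.0, 0.0, 2.5], [8.9, 16.5, 0.0], 62], [[0.0, 0.0, 3.5], [11.1, 18.9, 0.0], 62], [[0.0, 0.0, 4.8], [13.5, 21.3, 0.0], 62], [[0.0, 0.0, 6.2], [15.9, 23.7, 0.0], 62], [[0.0, 0.0, 7.7], [18.5, 26.1, 0.0], 62]]
13
[[[-0.0, 0.0, 1.6], [2.6, 2.5, 0.0], 62], [[-0.0, 0.0, 3.2], [5.2, 5.0, 0.0], 62], [[-0.0, 0.0, 4.3], [6.8, 6.6, 0.0], 62]]
```

{"name": "carry_out", "arguments": {
  "targets": [
    [[0,0,0.1],[1.2,3.2,0],62],
    [[0,0,0.3],[2.3,6.1,0],62],
    [[0,0,0.8],[3.7,8.8,0],62],
    [[0,0,1.4],[5.3,11.5,0],62],
    [[0,0,2.2],[7.1,14,0],62],
    [[0,0,3.1],[9,16.5,0],62],
    [[0,0,4.1],[11.1,18.9,0],62],
    [[0,0,5.3],[13.5,21.3,0],62],
    [[0,0,6.5],[15.9,23.7,0],62],
    [[0,0,7.7],[18.5,26.1,0],62]
  ]
}}

```text
t: 10.87
ee_pos: [542.9, -178.8, 11.3]
orientation: [-2.282, -1.848, -0.341]
ft_force: [-0.7, -3.4, 0.5]
width: 62.0
```

```bash
python3 - <<'E'
from look import *
look((560,-106,-.22),"d")
E
```

```text
scene (array([ 5.59648065e+02, -1.05251960e+02, -1.97662520e-01]), np.float64(114.390625), np.int64(1503))
10.9667 [ 543.2 -178.5   11.3] [ 0.4 -1.2  0.5]
tool yaw -0.2101 implied [ 558.8 -105.6]
```

{"name": "carry_out", "arguments": {
  "targets": [
    [[0,0,1.2],[2.4,2.5,0],62],
    [[0,0,2.6],[5,5,0],62],
    [[0,0,4.1],[7.3,7,0],62],
    [[0,0,4.1],[7.7,10,0],62]
  ]
}}

```text
t: 11.3
ee_pos: [551.2, -169.2, 11.3]
orientation: [-2.21, -1.924, -0.331]
ft_force: [-0.8, -3.4, 1.0]
width: 61.7
```

```bash
python3 - <<'E'
from look import *
look((563,-95,-.14),"e",("scene","top"))
im=cv2.imread("pics/top_e.png");cv2.imwrite("pics/z5.png",cv2.resize(im[100:240,200:340],None,fx=4.2,fy=4.2,interpolation=cv2.INTER_CUBIC))
E
```

```text
scene (array([ 5.62755235e+02, -9.46207550e+01, -1.21741160e-01]), np.float64(101.765625), np.int64(1577))
top (array([ 5.68149528e+02, -9.55050525e+01, -1.06208733e-01]), np.float64(422.78125), np.int64(261))
11.5 [ 550.3 -168.6   11.3] [ 0.4 -0.4 -0. ]
tool yaw -0.1404 implied [560.7 -94.7]
```

View pics/v_e.png

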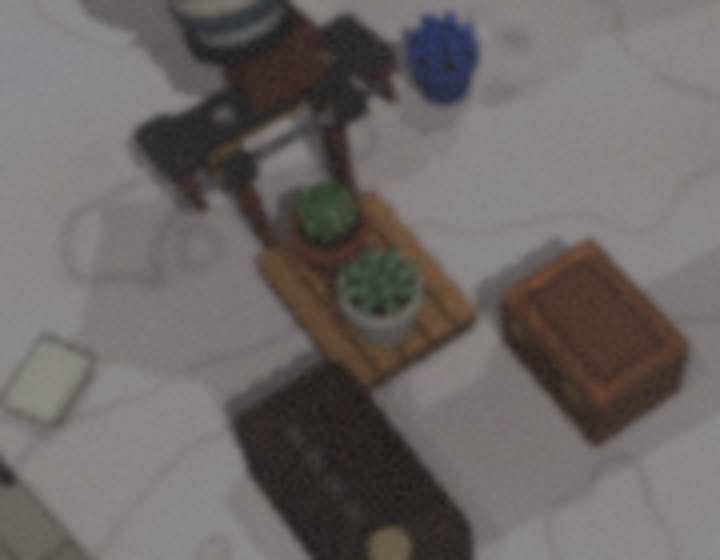

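View pics/z5.png

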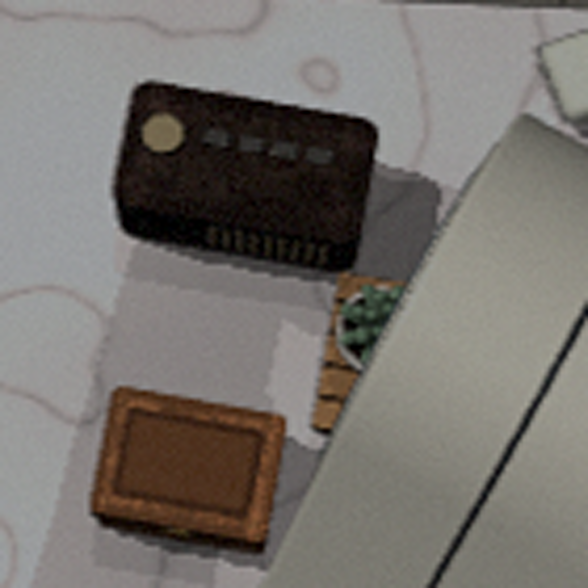

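```bash
cat >> look.py <<'E'
def fit2(n,g,obj=None):
    """board fit ignoring pixels covered by radio/box/pots hull; obj poses in that camera's frame"""
    obs={"scene":[((679.5,25.6,-.14),(85,160),(0,67),12),((486.4,52.9,-.135),(80,110),(0,60),6)],"top":[((678.6,26.2,-.138),(85,160),(0,67),12),((483.9,52.5,-.138),(80,110),(0,60),6)]}[n]
    m=board_mask(n,(g[0],g[1],10))
    if m is None: return None
    ig=np.zeros(m.shape,np.uint8)
    for p,d,z,r in obs: cv2.fillConvexPoly(ig,np.round(hull(n,boxpts(*p,*d,z,r))).astype(np.int32),1)
    ig=cv2.dilate(ig,np.ones((3,3)))>0
    rs=regions_of("cactus_pot",n)
    def cost(p):
        h=hull(n,boxpts(p[0],p[1],p[2]/100,104,130,(0,22),1))
        M=np.zeros((384*4,512*4),np.uint8);cv2.fillConvexPoly(M,np.round(((h+.5)*4-.5)*16).astype(np.int32),1,shift=4)
        A=cv2.resize(M.astype(np.float32),(512,384),interpolation=cv2.INTER_AREA)
        return np.abs(A-m)[~ig].sum()
    x=np.array([g[0],g[1],g[2]*100])
    for _ in range(2):
        q=minimize(cost,x,method="Nelder-Mead",options=dict(initial_simplex=np.vstack([x]+[x+d for d in np.diag([6,6,8])]),maxiter=120));x=q.x
    return (x*[1,1,.01]).round(3),q.fun
E
python3 - <<'E'
from look import *
print(fit2("scene",(563,-95,-.14)))
print(px2w("top",(274.5,201.9),22),px2w("top",(281,166.2),22))
for a in(-.14,): 
  c=np.array([562.7,-94.6]);h=np.array([-np.sin(a),np.cos(a)]);x=np.array([np.cos(a),np.sin(a)]);print(c+65*h-52*x,c+65*h+52*x)
E
```

```text
(array([ 5.63558e+02, -9.44720e+01, -1.40000e-01]), np.float64(66.9375))
[516.43781968 -26.22998708  22.        ] [616.20131087 -40.1861207   22.        ]
[520.27907065 -22.97971828] [623.26153425 -37.49220221]
```

```bash
python3 - <<'E'
from look import *
im=cv2.imread("pics/top_e.png");k=9;r0,c0=145,240
z=cv2.resize(im[r0:r0+65,c0:c0+80],None,fx=k,fy=k,interpolation=cv2.INTER_CUBIC);z=cv2.convertScaleAbs(z,alpha=1.6)
def dr(P,col):
    h=np.array([w2px("top",p) for p in P]);h=((h-[c0,r0]+.5)*k).astype(int);cv2.polylines(z,[h],True,col,1)
def box(p,d,zz,col): dr(boxpts(*p,*d,(zz,),1),col)
box((678.6,26.2,-.138),(85,160),0,(0,255,255));box((483.9,52.5,-.138),(80,110),60,(0,255,255));box((483.9,52.5,-.138),(80,110),0,(255,255,0))
N=np.array([.9905,-.1376]);c=569.1*N+D*(-15.8)
print(c)
box((*c,-.14),(104,130),22,(0,0,255))
cv2.imwrite("pics/z6.png",z)
E
```

```text
[561.51947 -93.95806]
```

View pics/z6.png

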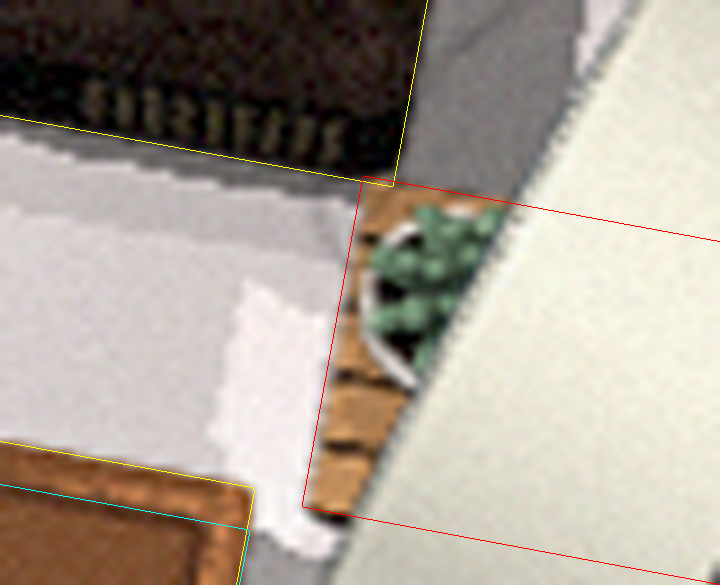

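{"name": "carry_out", "arguments": {
  "targets": [
    [[0,0,0],[0.4,2.5,0],62],
    [[0,0,0],[0.8,6,0],62],
    [[0,0,0],[1.4,10,0],62],
    [[0,0,0],[1.9,14,0],62],
    [[0,0,0],[2.5,18,0],62],
    [[0,0,0],[3,22,0],62],
    [[0,0,0],[3.6,26,0],62],
    [[0,0,0],[4.2,30,0],62],
    [[0,0,0],[4.7,34,0],62],
    [[0,0,0],[5.3,38,0],62]
  ]
}}

```text
t: 12.43
ee_pos: [555.7, -130.6, 11.3]
orientation: [-2.211, -1.921, -0.331]
ft_force: [-1.2, -2.4, 0.6]
width: 62.2
```

```bash
python3 - <<'E'
from look import *
look((568,-56,-.14),"f")
print(fit2("scene",(568,-56,-.14)))
E
```

```text
scene (array([ 5.68518537e+02, -5.67444593e+01, -1.26077669e-01]), np.float64(103.359375), np.int64(1635))
12.5333 [ 555.6 -130.1   11.3] [ 0.7 -0.3  0.3]
tool yaw -0.1399 implied [566.  -56.2]
(array([ 5.69252e+02, -5.66910e+01, -1.37000e-01]), np.float64(39.1875))
```

View pics/v_f.png

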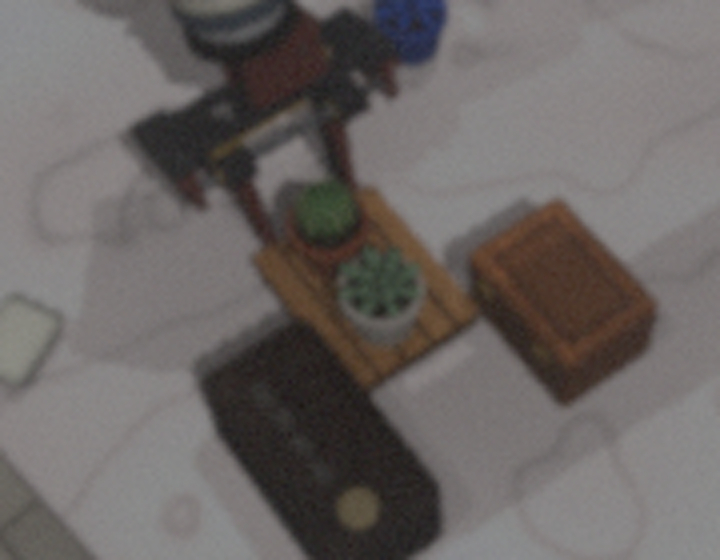

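{"name": "carry_out", "arguments": {
  "targets": [
    [[0,0,0],[0.3,3,0],62],
    [[0,0,0],[0.7,7,0],62],
    [[0,0,0],[1.2,11,0],62],
    [[0,0,0],[1.7,15,0],62],
    [[0,0,0],[2.2,19,0],62],
    [[0,0,0],[2.7,23,0],62],
    [[0,0,0],[3.2,27,0],62],
    [[0,0,0],[3.7,31,0],62],
    [[0,0,0],[4.2,35,0],62],
    [[0,0,0],[4.7,39,0],62]
  ]
}}

```text
t: 13.47
ee_pos: [560.4, -91.6, 11.3]
orientation: [-2.211, -1.921, -0.331]
ft_force: [-0.5, -2.8, 0.1]
width: 61.5
```

{"name": "carry_out", "arguments": {
  "targets": [
    [[0,0,0],[0.5,4,0],62],
    [[0,0,0],[1.1,8,0],62],
    [[0,0,0],[1.6,12,0],62],
    [[0,0,0],[2.2,16,0],62],
    [[0,0,0],[2.7,20,0],62],
    [[0,0,0],[3.3,24,0],62],
    [[0,0,0],[3.8,28,0],62],
    [[0,0,0],[4.4,32,0],62],
    [[0,0,0],[4.9,36,0],62],
    [[0,0,0],[5.4,39.5,0],62]
  ]
}}

```text
t: 14.3
ee_pos: [565.8, -52.1, 11.3]
orientation: [-2.211, -1.921, -0.331]
ft_force: [0.9, -2.3, -0.8]
width: 62.0
```

```bash
python3 - <<'E'
from look import *
look((579,22,-.14),"g")
print(fit2("scene",(579,22,-.14)))
E
```

```text
scene (array([ 5.71850123e+02,  2.24735285e+01, -1.32642853e-01]), np.float64(118.09375), np.int64(1733))
14.4 [565.7 -51.7  11.3] [ 1.1 -0.5  0.6]
tool yaw -0.14 implied [576.1  22.1]
(array([ 5.74908e+02,  2.21110e+01, -1.37000e-01]), np.float64(19.5))
```

View pics/v_g.png

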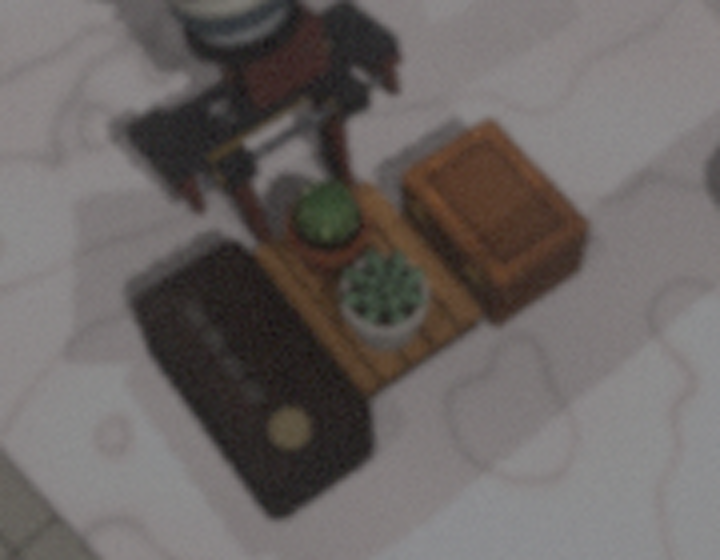

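{"name": "carry_out", "arguments": {
  "targets": [
    [[0,0,0],[0.5,3,0],62],
    [[0,0,0],[1,7,0],62],
    [[0,0,0],[1.5,11,0],62],
    [[0,0,0],[2.1,15,0],62],
    [[0,0,0],[2.6,19,0],62],
    [[0,0,0],[3.2,23,0],62],
    [[0,0,0],[3.7,27,0],62],
    [[0,0,0],[4.3,31,0],62],
    [[0,0,0],[4.9,35,0],62],
    [[0,0,0],[5.4,39,0],62]
  ]
}}

```text
t: 15.33
ee_pos: [571.2, -13.1, 11.3]
orientation: [-2.211, -1.921, -0.331]
ft_force: [-0.1, -3.2, -0.4]
width: 62.3
```

```bash
python3 - <<'E'
from look import *
look((584,61,-.14),"h")
print(fit2("scene",(584,61,-.14)))
E
```

```text
scene (array([ 5.82229055e+02,  6.27870948e+01, -1.95651133e-01]), np.float64(139.984375), np.int64(1779))
15.4333 [571.1 -12.7  11.3] [-0.1  0.   0.2]
tool yaw -0.1399 implied [581.5  61.2]
(array([ 5.84559e+02,  6.11160e+01, -1.50000e-01]), np.float64(47.125))
```

View pics/v_h.png

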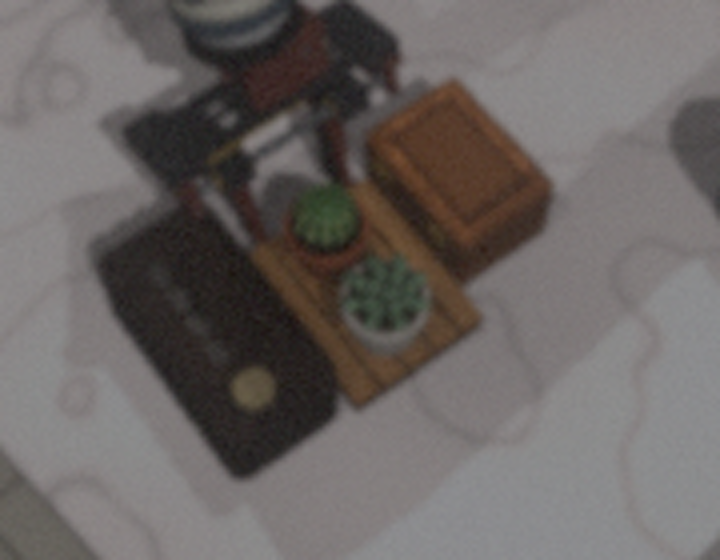

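{"name": "carry_out", "arguments": {
  "targets": [
    [[0,0,0],[0.5,3,0],62],
    [[0,0,0],[1,7,0],62],
    [[0,0,0],[1.5,11,0],62],
    [[0,0,0],[2.1,15,0],62],
    [[0,0,0],[2.6,19,0],62]
  ]
}}

```text
t: 15.95
ee_pos: [573.8, 5.7, 11.3]
orientation: [-2.212, -1.921, -0.331]
ft_force: [-0.1, -3.1, -0.2]
width: 62.0
```

```bash
python3 - <<'E'
from look import *
look((587,80,-.14),"i")
print(fit2("scene",(587,80,-.14)))
E
```

```text
scene (array([ 5.86585958e+02,  8.05477364e+01, -1.50673074e-01]), np.float64(105.515625), np.int64(1908))
16.05 [573.8   6.3  11.3] [ 0.7 -1.  -0.3]
tool yaw -0.1399 implied [584.2  80.2]
(array([ 5.89035e+02,  8.04060e+01, -1.24000e-01]), np.float64(31.625))
```

View pics/v_i.png

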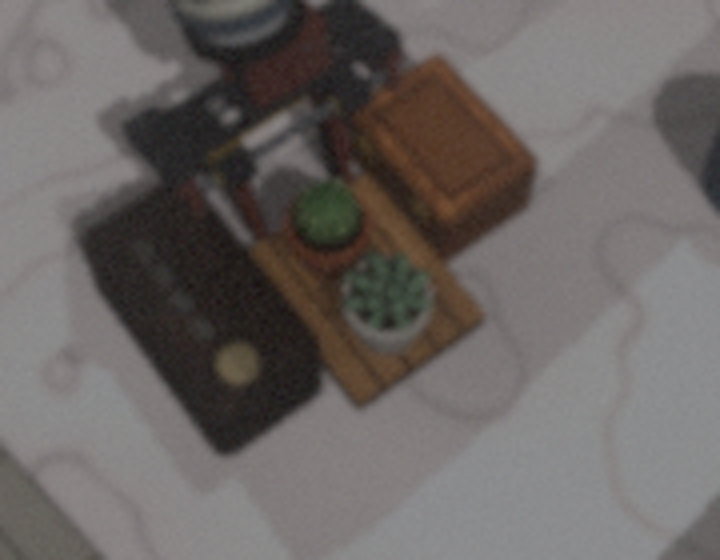

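{"name": "carry_out", "arguments": {
  "targets": [
    [[0,0,0],[0.3,3,0],62],
    [[0,0,0],[0.8,7,0],62],
    [[0,0,0],[1.3,11,0],62],
    [[0,0,0],[1.8,15,0],62],
    [[0,0,0],[2.3,19,0],62]
  ]
}}

```text
t: 16.57
ee_pos: [576.1, 24.8, 11.3]
orientation: [-2.212, -1.921, -0.331]
ft_force: [-0.2, -2.9, 0.8]
width: 62.1
```

{"name": "carry_out", "arguments": {
  "targets": [
    [[0,0,0],[0.5,4,0],62],
    [[0,0,0],[1.1,8,0],62],
    [[0,0,0],[1.6,12,0],62],
    [[0,0,0],[2.2,16,0],62],
    [[0,0,0],[2.7,20,0],62]
  ]
}}

```text
t: 16.98
ee_pos: [578.8, 44.9, 11.3]
orientation: [-2.211, -1.921, -0.331]
ft_force: [-0.1, -3.2, 1.2]
width: 62.5
```

```bash
python3 - <<'E'
from look import *
look((592,119,-.14),"j",("scene","top"))
print(fit2("scene",(592,119,-.14)))
E
```

```text
scene (array([ 5.91482793e+02,  1.18633269e+02, -1.52135855e-01]), np.float64(85.1875), np.int64(2014))
top None
17.1833 [578.6  45.   11.3] [-0.5 -0.   0.7]
tool yaw -0.14 implied [589.1 118.9]
(array([ 5.92347e+02,  1.18239e+02, -1.32000e-01]), np.float64(38.875))
```

View pics/v_j.png

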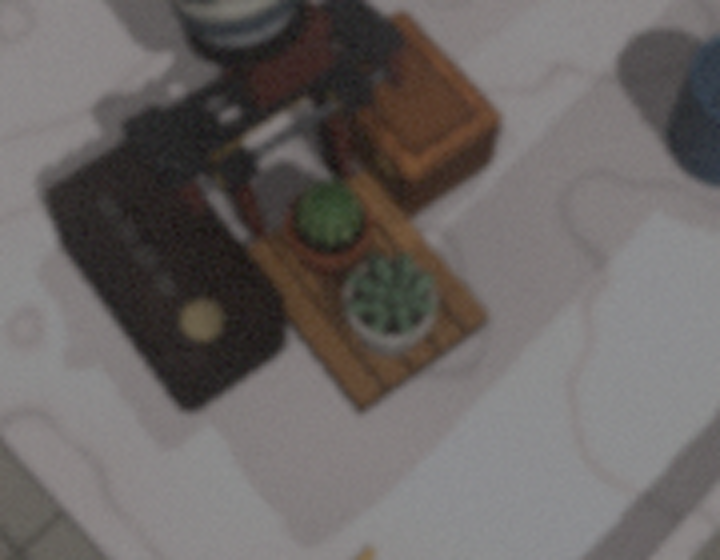

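View pics/top_j.png

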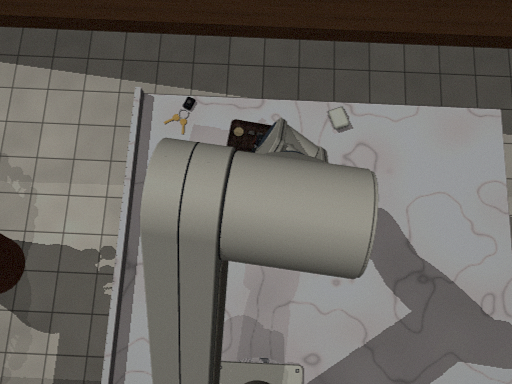

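{"name": "carry_out", "arguments": {
  "targets": [
    [[0,0,0],[0.4,3,0],62],
    [[0,0,0],[1,7,0],62],
    [[0,0,0],[1.6,11,0],62],
    [[0,0,0],[2.1,15,0],62],
    [[0,0,0],[2.7,19,0],62],
    [[0,0,0],[3.2,23,0],62],
    [[0,0,0],[3.8,27,0],62],
    [[0,0,0],[4.3,31,0],62],
    [[0,0,0],[4.9,35,0],62],
    [[0,0,0],[5.4,39,0],62]
  ]
}}

```text
t: 18.12
ee_pos: [584.1, 83.9, 11.3]
orientation: [-2.211, -1.921, -0.331]
ft_force: [0.1, -2.8, 0.8]
width: 61.6
```

{"name": "carry_out", "arguments": {
  "targets": [
    [[0,0,0],[0.5,4,0],62],
    [[0,0,0],[1.1,8,0],62],
    [[0,0,0],[1.6,12,0],62],
    [[0,0,0],[2.2,16,0],62],
    [[0,0,0],[2.7,20,0],62]
  ]
}}

```text
t: 18.53
ee_pos: [586.9, 103.8, 11.3]
orientation: [-2.212, -1.921, -0.331]
ft_force: [-0.6, -3.2, -0.0]
width: 62.0
```

```bash
python3 - <<'E'
from look import *
look((600,178,-.14),"k")
print(fit2("scene",(600,178,-.14)))
b=(600.5,177.5,-.138);e=(609,280,0)
for L in(90,110):
  P,a,s=herm(b,e,L);k=np.gradient(a,s);print(L,s[-1],a.min(),a.max(),1/abs(k[5:-5]).max())
E
```

```text
scene (array([ 6.00253219e+02,  1.78171179e+02, -1.29448520e-01]), np.float64(65.09375), np.int64(2155))
18.6333 [586.9 104.3  11.3] [ 0.4 -0.7 -0. ]
tool yaw -0.1399 implied [597.3 178.2]
(array([ 6.00307e+02,  1.78225e+02, -1.27000e-01]), np.float64(65.625))
90 102.91924179069595 -0.1378705621144484 -0.00036371964813356557 322.78802440584735
110 102.94476187519642 -0.13795633328202464 -0.0002356480080335484 546.495798508563
```

View pics/v_k.png

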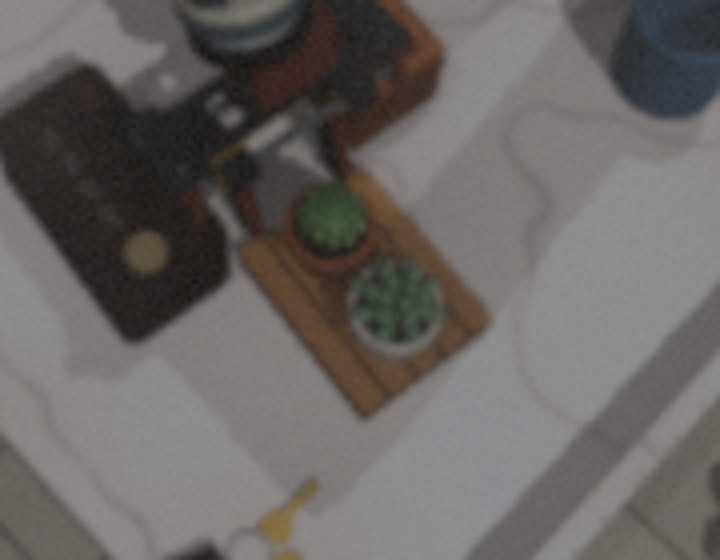

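```bash
python3 - <<'E'
from path import *
b=(600.3,178.1,-.137);e=(609,280,0)
S,_=sample(b,e,105,4,60)
lat=2.9;P0=np.array([586.9,104.1,12]);a0=-.14
for i in(0,10,20):
    rows2(P0,a0,S[i:i+10],lat);
    q=S[min(i+9,len(S)-1)];P0=tcp(q)-lat*np.array([np.cos(q[2]),np.sin(q[2]),0]);a0=q[2];print(q)
E
```

```text
[[[0.0, 0.0, 0.2], [1.0, 4.4, 0.0], 62], [[0.0, 0.0, 0.3], [1.6, 8.4, 0.0], 62], [[0.0, -0.0, 0.5], [2.3, 12.3, 0.0], 62], [[0.0, -0.0, 0.6], [3.0, 16.3, 0.0], 62], [[0.0, -0.0, 0.7], [3.7, 20.2, 0.0], 62], [[0.0, 0.0, 0.9], [4.4, 24.1, 0.0], 62], [[0.0, -0.0, 1.1], [5.2, 28.1, 0.0], 62], [[0.0, 0.0, 1.3], [5.9, 32.0, 0.0], 62], [[0.0, -0.0, 1.6], [6.7, 35.9, 0.0], 62], [[0.0, -0.0, 1.8], [7.5, 39.8, 0.0], 62]]
(np.float64(605.3103082115929), np.float64(217.78354905544623), np.float64(-0.10824429807846155))
[[[-0.0, 0.0, 0.3], [0.8, 3.9, 0.0], 62], [[-0.0, 0.0, 0.6], [1.6, 7.9, 0.0], 62], [[-0.0, 0.0, 0.9], [2.4, 11.8, 0.0], 62], [[-0.0, 0.0, 1.2], [3.1, 15.7, 0.0], 62], [[-0.0, 0.0, 1.6], [3.9, 19.6, 0.0], 62], [[-0.0, 0.0, 2.0], [4.7, 23.6, 0.0], 62], [[-0.0, 0.0, 2.3], [5.5, 27.5, 0.0], 62], [[-0.0, 0.0, 2.7], [6.3, 31.4, 0.0], 62], [[-0.0, 0.0, 3.2], [7.1, 35.4, 0.0], 62], [[-0.0, -0.0, 3.6], [7.8, 39.3, 0.0], 62]]
(np.float64(608.4819457856526), np.float64(257.65095812835636), np.float64(-0.0455232876673032))
[[[0.0, 0.0, 0.4], [0.7, 3.9, 0.0], 62], [[0.0, 0.0, 0.9], [1.5, 7.9, 0.0], 62], [[-0.0, 0.0, 1.4], [2.2, 11.9, 0.0], 62], [[0.0, 0.0, 1.8], [2.9, 15.8, 0.0], 62], [[-0.0, 0.0, 2.3], [3.5, 19.8, 0.0], 62]]
(np.float64(608.9940879016153), np.float64(277.64302831533183), np.float64(-0.005010065255133413))
```

{"name": "carry_out", "arguments": {
  "targets": [
    [[0,0,0.2],[1,3.5,0],62],
    [[0,0,0.3],[1.6,7.8,0],62],
    [[0,0,0.5],[2.3,12.3,0],62],
    [[0,0,0.6],[3,16.3,0],62],
    [[0,0,0.7],[3.7,20.2,0],62],
    [[0,0,0.9],[4.4,24.1,0],62],
    [[0,0,1.1],[5.2,28.1,0],62],
    [[0,0,1.3],[5.9,32,0],62],
    [[0,0,1.6],[6.7,35.9,0],62],
    [[0,0,1.8],[7.5,39.8,0],62]
  ]
}}

```text
t: 19.57
ee_pos: [594.4, 143.7, 11.3]
orientation: [-2.178, -1.954, -0.326]
ft_force: [-0.9, -5.3, 0.6]
width: 61.8
```

{"name": "carry_out", "arguments": {
  "targets": [
    [[0,0,0.3],[0.8,3.9,0],62],
    [[0,0,0.6],[1.6,7.9,0],62],
    [[0,0,0.9],[2.4,11.8,0],62],
    [[0,0,1.2],[3.1,15.7,0],62],
    [[0,0,1.6],[3.9,19.6,0],62],
    [[0,0,2],[4.7,23.6,0],62],
    [[0,0,2.3],[5.5,27.5,0],62],
    [[0,0,2.7],[6.3,31.4,0],62],
    [[0,0,3.2],[7.1,35.4,0],62],
    [[0,0,3.6],[7.8,39.3,0],62]
  ]
}}

```text
t: 20.4
ee_pos: [602.3, 182.9, 11.3]
orientation: [-2.111, -2.018, -0.316]
ft_force: [1.2, -3.4, 1.1]
width: 61.7
```

```bash
python3 - <<'E'
from look import *
look((608,257,-.045),"l")
E
```

```text
scene (array([ 6.09054023e+02,  2.58290277e+02, -5.64724178e-02]), np.float64(59.0625), np.int64(2388))
20.5 [602.3 183.4  11.3] [ 0.8  0.1 -0.5]
tool yaw -0.0453 implied [605.7 257.9]
```

View pics/v_l.png

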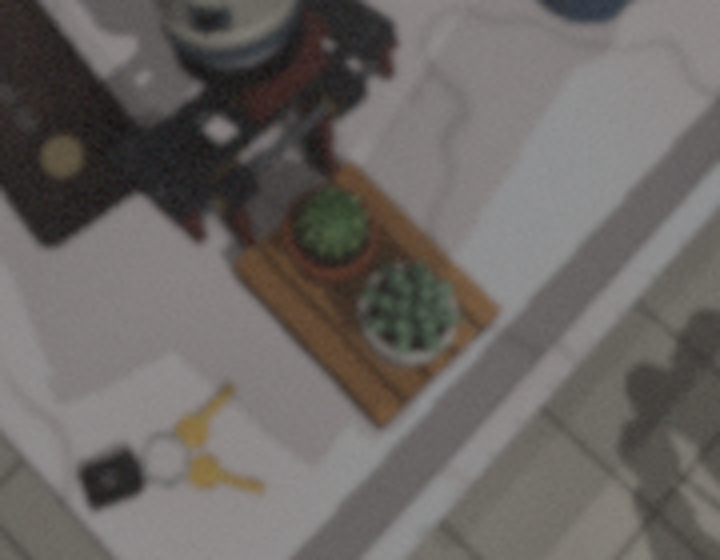

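{"name": "carry_out", "arguments": {
  "targets": [
    [[0,0,0.4],[0.7,3.5,0],62],
    [[0,0,0.9],[1.5,7,0],62],
    [[0,0,1.4],[2.2,10.5,0],62],
    [[0,0,1.9],[2.9,14,0],62],
    [[0,0,2.4],[3.5,17.5,0],62],
    [[0,0,2.7],[3.7,20.5,0],62],
    [[0,0,2.7],[3.7,23,0],62],
    [[0,0,2.7],[3.7,25.5,0],62],
    [[0,0,2.7],[3.7,27.5,0],62],
    [[0,0,2.7],[3.7,29.5,0],62]
  ]
}}

```text
t: 21.33
ee_pos: [605.8, 212.2, 11.3]
orientation: [-2.061, -2.063, -0.308]
ft_force: [0.5, -4.1, 1.2]
width: 62.2
```

```bash
python3 - <<'E'
from look import *
look((609,287,-.0),"m")
E
```

```text
scene (array([ 6.08706097e+02,  2.87921931e+02, -1.07286570e-03]), np.float64(60.6875), np.int64(2453))
21.4333 [605.7 212.4  11.3] [-0.  -1.6 -0.1]
tool yaw 0.001 implied [605.7 287. ]
```

View pics/v_m.png

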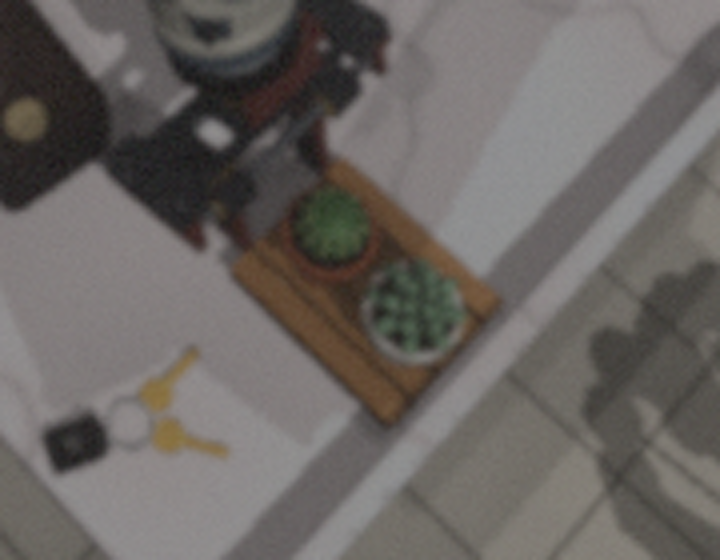

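{"name": "carry_out", "arguments": {
  "targets": [
    [[0,0,0],[0,1,0],62],
    [[0,0,0],[0,2,0],62],
    [[0,0,0],[0,3,0],62],
    [[0,0,0],[0,3.8,0],62],
    [[0,0,0],[0,4.5,0],62]
  ]
}}

```text
t: 21.85
ee_pos: [605.8, 216.5, 11.3]
orientation: [-2.061, -2.063, -0.308]
ft_force: [-0.1, -4.4, 1.6]
width: 61.8
```

{"name": "carry_out", "arguments": {
  "targets": [
    [[0,0,0],[0,0.7,0],62],
    [[0,0,0],[0,1.4,0],62]
  ]
}}

```text
t: 22.02
ee_pos: [605.8, 218.0, 11.3]
orientation: [-2.061, -2.063, -0.308]
ft_force: [-0.2, -3.6, 1.2]
width: 61.9
```

{"name": "carry_out", "arguments": {
  "targets": [
    [[0,0,0],[0,0.6,0],62],
    [[0,0,0],[0,1.2,0],62]
  ]
}}

```text
t: 22.18
ee_pos: [605.8, 219.2, 11.3]
orientation: [-2.061, -2.063, -0.308]
ft_force: [-0.1, -3.7, 1.6]
width: 62.2
```

{"name": "carry_out", "arguments": {
  "targets": [
    [[0,0,0],[0,0.6,0],62],
    [[0,0,0],[0,1.2,0],62]
  ]
}}

```text
t: 22.35
ee_pos: [605.8, 219.9, 11.2]
orientation: [-2.061, -2.064, -0.308]
ft_force: [-0.0, -8.9, 3.4]
width: 62.2
```

{"name": "carry_out", "arguments": {
  "targets": [
    [[0,0,0],[0,0.5,0],62],
    [[0,0,0],[0,1,0],62]
  ]
}}

```text
t: 22.52
ee_pos: [605.9, 220.0, 11.2]
orientation: [-2.062, -2.065, -0.307]
ft_force: [-0.8, -14.8, 4.2]
width: 61.8
```

{"name": "carry_out", "arguments": {
  "targets": [
    [[0,0,0],[0,-1.5,0],62],
    [[0,0,0],[0,-4,0],62],
    [[0,0,0],[0,-10,0],62],
    [[0,0,0],[0,-18,0],62],
    [[0,0,0],[0,-26,0],62],
    [[0,0,0],[0,-34,0],62],
    [[0,0,0],[0,-42,5],62],
    [[0,0,0],[0,-48,20],62],
    [[0,0,0],[0,-52,45],62],
    [[0,0,0],[0,-56,75],62]
  ]
}}

```text
t: 23.35
ee_pos: [604.5, 164.1, 85.8]
orientation: [-2.061, -2.061, -0.304]
ft_force: [-0.0, 0.1, -0.2]
width: 62.0
```

{"name": "carry_out", "arguments": {
  "targets": [
    [[0,0,0],[0,-10,30],62],
    [[0,0,0],[0,-40,60],62],
    [[0,0,0],[0,-75,80],62],
    [[0,0,0],[0,-110,100],62],
    [[0,0,0],[0,-145,110],62],
    [[0,0,0],[0,-180,110],62],
    [[0,0,0],[0,-215,110],62],
    [[0,0,0],[0,-250,110],62],
    [[0,0,0],[0,-285,110],62],
    [[0,0,0],[0,-310,110],62]
  ]
}}

```text
t: 24.18
ee_pos: [605.3, -148.2, 196.8]
orientation: [-2.064, -2.062, -0.308]
ft_force: [1.0, 0.8, -0.4]
width: 62.0
```

```bash
python3 - <<'E'
from look import *
look((608,294,0),"n",("scene","top"))
for n in("top","scene"):
  for q in ["cactus_pot","rosette_pot","mug","earbud_case","keys"]:
    print(n,q,[(w(n,d["point"]).round(),round(d["confidence"],2)) for d in place_of(q,n)[:2]])
E
```

```text
scene (array([6.08916235e+02, 2.94890152e+02, 7.94433203e-03]), np.float64(55.84375), np.int64(2439))
top (array([6.07763914e+02, 2.93217049e+02, 8.02324029e-03]), np.float64(185.03125), np.int64(1804))
24.3833 [ 605.4 -145.5  196.4] [-0.3 -0.1 -0.4]
tool yaw -0.0011 implied [605.5 -70.9]
top cactus_pot [(array([612., 262.,  21.]), 0.79)]
top rosette_pot [(array([608., 325.,  23.]), 0.85)]
top mug [(array([331., 203.,  -2.]), 0.82), (array([485.,  56.,   1.]), 0.75)]
top earbud_case [(array([ 768., -194.,    3.]), 0.54), (array([484.,  54.,  -1.]), 0.41)]
top keys [(array([769., 240.,   0.]), 0.69)]
scene cactus_pot [(array([613., 265.,  18.]), 0.63), (array([483.,  55.,   5.]), 0.31)]
scene rosette_pot [(array([620., 331.,  24.]), 0.93), (array([ 387., -198.,   -1.]), 0.65)]
scene mug [(array([335., 209.,  -4.]), 0.97), (array([486.,  60.,   2.]), 0.49)]
scene earbud_case [(array([ 769., -194.,   -0.]), 0.88)]
scene keys [(array([768., 243.,  -2.]), 0.72)]
```

View pics/v_n.png

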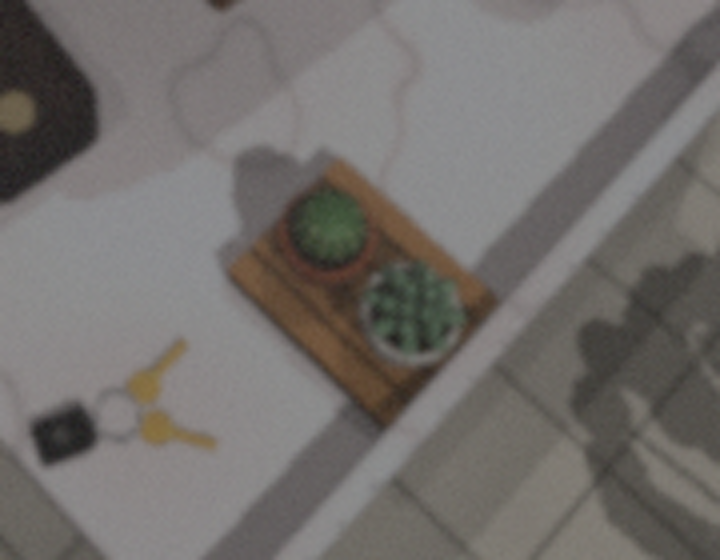

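View pics/top_n.png

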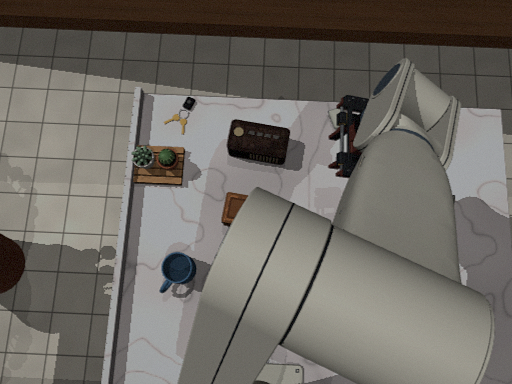

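```bash
python3 -c "
from h import *
print(order.close_job())"
```

```text
the job is handed in; nothing more can be done
None
```

The plant board is at the left end of the console, its leading edge against the upstand, with both pots still on it. I handed the job in at about 25 s of the 72 s allowed; no verdict is reported back.

I pushed it with two tilted, half-open fingers on its trailing edge: an S-curve to line up, straight through the gap, then square to the upstand.

**In the gap:** the push took only about 3 N. After it had passed the middle, the scene-camera fit put the board within about 1 mm of the gap's centre line.

**At the upstand:** the push force rose to about 15 N on contact. I then backed the fingers off and moved the arm clear.

**Last checks:**
- **Board:** the two cameras put its centre at y = 293.2 and 294.9 mm, where about 294 mm is flush. It was square to within 0.008 rad.
- **Pots:** both look upright on the board in the pictures.
- **Other things:** the mug, earbud case and keys were within about 6 mm of where they were first found, which is roughly the detector's noise. In the last top view the arm partly covered the earbud case.

**Where the checks disagreed:**
- The cameras differed by about 1 to 2 mm on the board's position.
- They differed by about 12 mm on the rosette pot's x; both values leave it well within 55 mm of the board's centre.
- In the gap, some scene-camera fits were less reliable because the radio hid part of the board. I relied on the robot's own position and the pictures there.

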